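# Clear a pile of bottle trays into the labeller's neck rail

## Task

Work off the pile of blue bottle trays: lift the empty top tray off the pile and set it down on the green board, then hang every bottle out of the tray below by its neck ring between the two sloped white rails and let go, so that all of them slide down and queue at the stop. Last, stack the emptied tray squarely on top of the first one on the board, either way round. Leave the white pail, the label roll and the sanitiser bottle where they stand.

Things in the scene. Friction and masses are not known exactly. Their poses are not given: they have to be found in the camera images.
- tray_top_bar (a point): Blue stacking tray, 150 mm (x) by 236 mm (y), 118 mm tall, 0.4 kg: 28 mm side rims; end walls at both y ends with flat top flanges 20 mm wide that carry the next tray. Carrying bar across the middle along y, 14 x 14 mm, 90 mm of it free. Point: the bar's centre, 79 mm above the tray's underside. Top of the pile at the start, empty.
- tray_low_bar (a point): Blue stacking tray, 150 mm (x) by 236 mm (y), 118 mm tall, 0.4 kg: 28 mm side rims; end walls at both y ends with flat top flanges 20 mm wide that carry the next tray. Carrying bar across the middle along y, 14 x 14 mm, 90 mm of it free. Point: the bar's centre, 79 mm above the tray's underside. Lower tray, with the bottles in two rows of pockets (x -38, +38) by three (y -66, 0, +66 mm).
- bottle1_mid (a point): Filled amber bottle, upright in a pocket of the lower tray, 107 mm tall, 0.11 kg. From its foot: body 44 mm across to 58, shoulder to 68, neck 24 mm across to 82, neck ring 36 mm across to 85, white cap 29 mm across to 107 mm (grip it by the cap). Point: on its axis, 53.5 mm above its foot; z up the bottle. None from the start: absent.
- bottle2_mid (a point): Filled amber bottle, upright in a pocket of the lower tray, 107 mm tall, 0.11 kg. From its foot: body 44 mm across to 58, shoulder to 68, neck 24 mm across to 82, neck ring 36 mm across to 85, white cap 29 mm across to 107 mm (grip it by the cap). Point: on its axis, 53.5 mm above its foot; z up the bottle. None from the start: absent.
- bottle3_mid (a point): Filled amber bottle, upright in a pocket of the lower tray, 107 mm tall, 0.11 kg. From its foot: body 44 mm across to 58, shoulder to 68, neck 24 mm across to 82, neck ring 36 mm across to 85, white cap 29 mm across to 107 mm (grip it by the cap). Point: on its axis, 53.5 mm above its foot; z up the bottle. None from the start: absent.
- bottle4_mid (a point): Filled amber bottle, upright in a pocket of the lower tray, 107 mm tall, 0.11 kg. From its foot: body 44 mm across to 58, shoulder to 68, neck 24 mm across to 82, neck ring 36 mm across to 85, white cap 29 mm across to 107 mm (grip it by the cap). Point: on its axis, 53.5 mm above its foot; z up the bottle. None from the start: absent.
- bottle5_mid (a point): Filled amber bottle, upright in a pocket of the lower tray, 107 mm tall, 0.11 kg. From its foot: body 44 mm across to 58, shoulder to 68, neck 24 mm across to 82, neck ring 36 mm across to 85, white cap 29 mm across to 107 mm (grip it by the cap). Point: on its axis, 53.5 mm above its foot; z up the bottle. None from the start: absent.
- bottle6_mid (a point): Filled amber bottle, upright in a pocket of the lower tray, 107 mm tall, 0.11 kg. From its foot: body 44 mm across to 58, shoulder to 68, neck 24 mm across to 82, neck ring 36 mm across to 85, white cap 29 mm across to 107 mm (grip it by the cap). Point: on its axis, 53.5 mm above its foot; z up the bottle. None from the start: absent.
- board_top (a point): Loose green plastic board, 180 mm (x) by 260 mm (y), 12 mm thick, flat on the bench; the empty trays go on its middle. The point is the centre of its upper face.
- rails: Labeller's infeed: two white slippery fixed rails falling at 18 degrees, 5 mm thick, 18 mm wide each, gap 27 mm: it takes a bottle's neck, not its ring or body. Origin: middle of the gap, level with the rails' upper face, at the stop plate. x downhill along the rails, y across, z square to their face, up. Straight from x = 0 to -340 mm.
- rail_mouth (a point): Open uphill end of the rails, middle of the gap, level with their upper face, rails' x = -362 mm; the gap flares from 27 to 46 mm over the last 25 mm. A bottle enters here, ring above and shoulder below the rails. Axes as the rails.
- rail_load (a point): Point in the middle of the gap on the rails' upper face at rails' x = -305 mm: a bottle let go here slides down by itself in about a second, hangs roughly square to the slope and rests against the stop (x about -22 mm) or the bottle ahead (44 mm apart). Axes as the rails.
- infeed: Fixed base plate, 440 x 130 x 10 mm, under the rails; posts 46 mm either side of the rails' middle stay below the rails; red head beyond the stop, 178 mm tall. Origin: on the bench straight below the stop; x downhill.
- pail: Bystander: small open white pail, 115 mm across, 105 mm tall. Origin: centre of its underside.
- label_roll: Bystander: paper label roll lying flat, 100 mm across, 40 mm tall. Origin: centre of its underside.
- sanitiser: Bystander: white bottle with a blue cap, 64 mm across, 150 mm tall. Origin: centre of its underside.
Things that resemble listed ones, but are neither listed nor needed, are in the scene too. What is shaped like the part that bears bottle5_mid but purple is not meant.

How it is judged:
On the way, in this order (a step that is already met when the one before it is completed fails the run):
1. the empty top tray has been lifted off the pile and stands on the green board, let go (x of tray_top_bar in the frame of board_top between -0.04 and 0.04 m and y of tray_top_bar in the frame of board_top between -0.04 and 0.04 m and z of tray_top_bar in the frame of board_top between 0.072 and 0.086 m and angle between tray_top_bar's own z axis and vertical below 0.06 rad and contact force between the fingers and tray_top below 0.1 N), for 0.2 s.
2. every bottle hangs by its neck ring between the rails, slid down to the queue at the stop (x of bottle1_mid in the frame of rails between -0.266 and -0.005 m and y of bottle1_mid in the frame of rails between -0.012 and 0.012 m and z of bottle1_mid in the frame of rails between -0.04 and -0.018 m and linear speed of each of bottle1, bottle2, bottle3, bottle4, bottle5, bottle6 below 0.03 m/s and x of bottle2_mid in the frame of rails between -0.266 and -0.005 m and y of bottle2_mid in the frame of rails between -0.012 and 0.012 m and z of bottle2_mid in the frame of rails between -0.04 and -0.018 m and x of bottle3_mid in the frame of rails between -0.266 and -0.005 m and y of bottle3_mid in the frame of rails between -0.012 and 0.012 m and z of bottle3_mid in the frame of rails between -0.04 and -0.018 m and x of bottle4_mid in the frame of rails between -0.266 and -0.005 m and y of bottle4_mid in the frame of rails between -0.012 and 0.012 m and z of bottle4_mid in the frame of rails between -0.04 and -0.018 m and x of bottle5_mid in the frame of rails between -0.266 and -0.005 m and y of bottle5_mid in the frame of rails between -0.012 and 0.012 m and z of bottle5_mid in the frame of rails between -0.04 and -0.018 m and x of bottle6_mid in the frame of rails between -0.266 and -0.005 m and y of bottle6_mid in the frame of rails between -0.012 and 0.012 m and z of bottle6_mid in the frame of rails between -0.04 and -0.018 m and x of any of bottle1_mid, bottle2_mid, bottle3_mid, bottle4_mid, bottle5_mid, bottle6_mid in the frame of rails above -0.042 m), for 0.2 s.
3. the emptied tray is stacked on the first one (x of tray_low_bar in the frame of tray_top_bar between -0.018 and 0.018 m and y of tray_low_bar in the frame of tray_top_bar between -0.015 and 0.015 m and z of tray_low_bar in the frame of tray_top_bar between 0.112 and 0.124 m and angle between the x axis of tray_low_bar and the x axis of tray_top_bar, either way round below 0.14 rad and angle between tray_low_bar's own z axis and vertical below 0.06 rad and contact force between the fingers and tray_low below 0.1 N), for 0.2 s.
At the end, for the whole second after the job is handed in: First tray flat on the green board within 40 mm of its middle; the other flat on its flanges within 15 mm and 8 degrees, either way round; every bottle present hangs by its ring between the rails at rest in the queue (at most 266 mm from the stop), one against the stop; all let go (all of step 2 and x of tray_top_bar in the frame of board_top between -0.04 and 0.04 m and y of tray_top_bar in the frame of board_top between -0.04 and 0.04 m and z of tray_top_bar in the frame of board_top between 0.072 and 0.086 m and angle between each of tray_top_bar, tray_low_bar's own z axis and vertical below 0.06 rad and x of tray_low_bar in the frame of tray_top_bar between -0.018 and 0.018 m and y of tray_low_bar in the frame of tray_top_bar between -0.015 and 0.015 m and z of tray_low_bar in the frame of tray_top_bar between 0.112 and 0.124 m and angle between the x axis of tray_low_bar and the x axis of tray_top_bar, either way round below 0.14 rad and linear speed of each of tray_top, tray_low below 0.02 m/s); the robot touches nothing.
It fails at once if the pail is shoved more than 30 mm or tipped over (distance of pail from where it was at the start of the episode above 0.03 m or angle between pail's own z axis and vertical above 0.5 rad).
It fails at once if the label roll is shoved more than 30 mm or tipped over (distance of label_roll from where it was at the start of the episode above 0.03 m or angle between label_roll's own z axis and vertical above 0.5 rad).
It fails at once if the sanitiser is shoved more than 30 mm or tipped over (distance of sanitiser from where it was at the start of the episode above 0.03 m or angle between sanitiser's own z axis and vertical above 0.5 rad).
Of bottle1, bottle2, bottle3, bottle4, bottle5, bottle6 only 4 to 6 are there at a start; the rules pass over those that are not, and their reading is None.
At some moment in a run one of board may be knocked a few centimetres aside while the robot is not near it.
Once in a run the grip may slacken for a moment while it holds something.
It also fails if it takes over 210 s, if anything falls off the work surface, if the arm or the gripper's body presses on something with over 40 N, if the wrist force passes 120 N, or if a joint passes its speed limit or range.

## Robot

A 6-joint arm with a two-finger parallel gripper is mounted at the origin on the work surface. World frame = base frame: x ahead of the robot, y to its left, z up, the work surface at z = 0. Lengths are in m, angles in rad, forces in N, time in s.
With the tool pointing down it reaches from about 0.25 to 0.85 m from the base axis. Payload 12.5 kg.
Tool frame: the origin (TCP) lies on the front face of the gripper's body, between the roots of the fingers; the fingertips stand 84 mm ahead of it and the grasp point (between the pads) lies 65 mm ahead of it; z points along the fingers, x is the direction in which the jaws open and shut, and the axes are right-handed (so a half turn about z gives the same grasp; the last joint's range is limited). The gripper opens to 93 mm and grips with 3 to 60 N. Pads are 15 mm wide; open, the fingers measure 128 mm over their backs; the gripper's body (75 mm by 188 mm) begins 65 mm behind the grasp point.
Start: joints at [-1.398, 0.351, 1.652, -0, 1.139, -0.085], TCP at [0.14, -0.532, 0.303] pointing down, gripper open.
Joint ranges: [-2.75, 2.75], [-0.79, 2.1], [0.01, 2.65], [-1.57, 4.71], [0.07, 3.14], [-2.87, 2.87]. Speed limits (rad/s): [2.22, 2.22, 2.79, 3.14, 3.14, 3.14].

## Interface

Orientations are given as [roll, pitch, yaw] about the fixed x, y, z axes, in that order (R = Rz(yaw) Ry(pitch) Rx(roll)).
In Python, from workcell import r gives the robot as it stands. The module is installed in compiled form; this text tells all that it offers.
- The arm moves only by the shell command python3 -m jog 'ROWS' [FORCE]. ROWS is text: rows parted by semicolons, each of 7 numbers parted by spaces: the shift along the tool's x, y, z normalised to -1 to 1, where 1 is 0.12 m, then the turn, a rotation vector about the tool's x, y, z normalised to -1 to 1, where 1 is 90 degrees, then the closure, from 0 (fully open) to 1 (shut). A call has 1 to 5 rows; each row is the pose to reach, as a shift and turn from the pose commanded when the call began, along the tool's axes at that moment; what a row does not reach only later rows make up. A row lasts 1/12 s, in which the tool goes at most 41.7 mm and 7.16 degrees, less where a joint would pass 70% of its speed; a pose out of reach is approached as far as the arm can. A call with a number of a shift or a turn outside -1 to 1 is refused whole. A call with a gripper value outside its range is refused whole. The fingers move at their own pace and stop on an object; FORCE is the grip in N (left out, the last holds). Time passes only in rows, so rows that repeat a pose let the fingers close. It gives the time, the measured TCP pose, the force and the opening at its end, in the units of the state.
- r.get_state(): the state, without advancing time (a new reading comes with each control period).
- r.camera(name): name is "scene" or "top" or "wrist"; returns a dict with "color" (420x560x3 uint8, red, green, blue), "K" (3x3 intrinsics, pixels), "k1" (the pictures are not rectified: a ray, as slopes to the right and down, at radius r is drawn at 1 + k1 r^2 times it, then the intrinsics apply), "pose" (4x4, takes a point from camera to world coordinates); the wrist camera has in their place "tool_from_camera" (4x4, takes a point from camera to tool coordinates, whose origin is the TCP and whose axes are the tool frame's). Camera axes: x right, y down, z forward; pixel columns grow to the right and rows downward; lengths in m; the calibration is good to about 2 mm. A picture is of the moment at which its call begins: read the wrist's pose just before it. There is no depth.
- r.hand_in(): hands the job in, once; it reports no verdict.
Trained networks look in a picture, given as the dict that the camera call returned (one of the last four; its "shot" number tells which), for a name from the list of things; names that differ only in an ending like _2 or _b are one class to them, and where a whole thing is asked for, a point or a joint stands for the part that bears it (a point fixed in the world has none). Each returns a list of dicts, best first, with "conf" (0 to 1); they miss things now and then, are a little off and sometimes report something else, mostly with a low value. They report only what shows in the picture. A call takes as long as a camera call. They do not tell look-alikes from the thing itself.
- r.regions_of(picture, name): "region" (420x560 bool, what is visible of it) and "box" ([left, top, right, bottom] in pixels, round what is visible of it).
- r.tip_of(picture, name): "position" ([row, column] in pixels: a listed point, or the origin of a listed thing).
The state is a dict: "time_s": time; "joint_pos": joint angles; "joint_velocities": joint speeds; "joint_efforts": joint torques, N m; "tool_pos": TCP position; "tool_rot": TCP orientation; "wrist_force": force on the tool from outside, world axes, zero at the start; "torque": the same for the moment, N m; "grip_width": finger opening in m.
Only numpy, scipy, OpenCV 4.12 (cv2) and the standard library are available. Lean on these libraries where they do the work, as an engineer would, in place of code of your own. Each camera call takes 0.05 s, during which the arm holds its last target. There are 200 camera calls.

## Working session

There is one attempt and no reset: what is moved stays moved. The work goes in short steps, Python scripts to look and compute and a shell command to move; the robot and the scene stay as the last step left them, time stands still between calls to the robot, and variables do not carry over. Pictures are saved under pics/ and viewed, about 12 in all and at most 16, crops included, and the job is handed in when it is done.

```bash
mkdir -p pics
cat > h.py <<'E'
import numpy as np, cv2
from workcell import r
from scipy.spatial.transform import Rotation as R
def T(s=None):
    s=s or r.get_state(); M=np.eye(4); M[:3,:3]=R.from_euler('xyz',s['tool_rot']).as_matrix(); M[:3,3]=s['tool_pos']; return M
def cam(n):
    M=T(); p=r.camera(n); p['P']=p['pose'] if n!='wrist' else M@np.array(p['tool_from_camera']); return p
def ray(p,uv):
    K=np.array(p['K']); x=(uv[0]-K[0,2])/K[0,0]; y=(uv[1]-K[1,2])/K[1,1]; d=np.array([x,y]); u=d.copy()
    for _ in range(30): u=d/(1+p['k1']*(u@u))
    P=np.array(p['P']); return P[:3,3],P[:3,:3]@np.array([u[0],u[1],1])
def onz(p,uv,z):
    o,d=ray(p,uv); return o+d*(z-o[2])/d[2]
def proj(p,X):
    P=np.array(p['P']); c=P[:3,:3].T@(np.array(X)-P[:3,3]); u=c[:2]/c[2]; u=u*(1+p['k1']*(u@u)); K=np.array(p['K']); return np.array([K[0,0]*u[0]+K[0,2],K[1,1]*u[1]+K[1,2]])
def tri(obs):
    A=np.zeros((3,3));b=np.zeros(3)
    for p,uv in obs:
        o,d=ray(p,uv); d=d/np.linalg.norm(d); Q=np.eye(3)-np.outer(d,d); A+=Q;b+=Q@o
    return np.linalg.solve(A,b)
def save(p,n): cv2.imwrite('pics/'+n,p['color'][:,:,::-1])
def row(dst,yaw=None):
    "normalised shift & turn to bring TCP to dst world, tool down with x-axis yaw"
    M=T(); s=M[:3,:3].T@(np.array(dst)-M[:3,3])/0.12
    out=[s.round(3)]
    if yaw is not None:
        # tool down: z=-Z, x=(cos,sin,0)
        x=np.array([np.cos(yaw),np.sin(yaw),0]);z=np.array([0,0,-1.]);W=np.c_[x,np.cross(z,x),z]
        out.append((R.from_matrix(M[:3,:3].T@W).as_rotvec()/(np.pi/2)).round(3))
    return out
E
python3 - <<'E'
from h import *
np.set_printoptions(precision=3,suppress=True)
print(r.get_state()['tool_rot'])
for n in ('scene','top'):
    p=cam(n); save(p,n+'0.png'); print(n,p['P'],p['K'][0],p['k1'])
    for k in ('tray_top_bar','tray_low_bar','board_top','rails','rail_mouth','rail_load','infeed','pail','label_roll','sanitiser','bottle1_mid'):
        t=r.tip_of(p,k)
        print(k,[(np.round(q['conf'],2),np.round(q['position'],1).tolist()) for q in t[:7]])
E
```

```text
[-3.141  0.001 -1.313]
scene [[-0.045  0.681 -0.731  1.331]
 [ 0.999  0.032 -0.032  0.05 ]
 [ 0.002 -0.732 -0.681  0.869]
 [ 0.     0.     0.     1.   ]] [413.264   0.    275.263] -0.021755205892807647
tray_top_bar [(np.float64(0.64), [173.8, 372.6])]
tray_low_bar [(np.float64(0.89), [204.8, 362.6])]
board_top [(np.float64(0.64), [217.7, 179.2])]
rails [(np.float64(0.84), [242.9, 187.2])]
rail_mouth [(np.float64(0.59), [214.1, 329.3])]
rail_load [(np.float64(0.58), [217.9, 304.5])]
infeed [(np.float64(0.6), [268.8, 191.7])]
pail [(np.float64(0.8), [292.8, 425.1])]
label_roll [(np.float64(0.66), [199.3, 269.1]), (np.float64(0.2), [213.0, 328.1])]
sanitiser [(np.float64(0.66), [219.9, 361.7]), (np.float64(0.61), [275.0, 119.5])]
bottle1_mid [(np.float64(0.65), [215.8, 338.3]), (np.float64(0.35), [222.4, 362.5])]
top [[ 0.027 -0.993  0.116  0.413]
 [-0.999 -0.031 -0.027  0.034]
 [ 0.031 -0.115 -0.993  1.341]
 [ 0.     0.     0.     1.   ]] [382.424   0.    282.264] 0.024352759771945363
tray_top_bar [(np.float64(0.68), [231.2, 192.0])]
tray_low_bar []
board_top [(np.float64(0.88), [237.7, 357.8]), (np.float64(0.65), [188.7, 337.2])]
rails [(np.float64(0.7), [179.7, 341.4]), (np.float64(0.19), [183.5, 392.9])]
rail_mouth [(np.float64(0.75), [168.6, 235.2])]
rail_load [(np.float64(0.97), [169.1, 251.6])]
infeed [(np.float64(0.56), [187.0, 336.9]), (np.float64(0.46), [238.3, 358.0]), (np.float64(0.17), [169.6, 165.9])]
pail [(np.float64(0.85), [172.3, 162.2]), (np.float64(0.59), [182.1, 343.2])]
label_roll [(np.float64(0.58), [261.4, 282.8]), (np.float64(0.47), [169.1, 254.2])]
sanitiser [(np.float64(0.55), [182.0, 391.7]), (np.float64(0.47), [263.4, 282.8])]
bottle1_mid []
```

View pics/scene0.png

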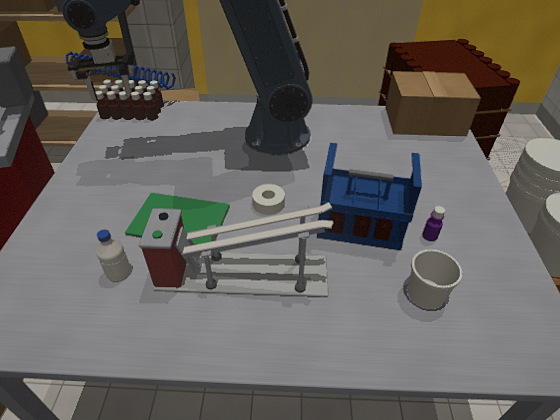

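View pics/top0.png

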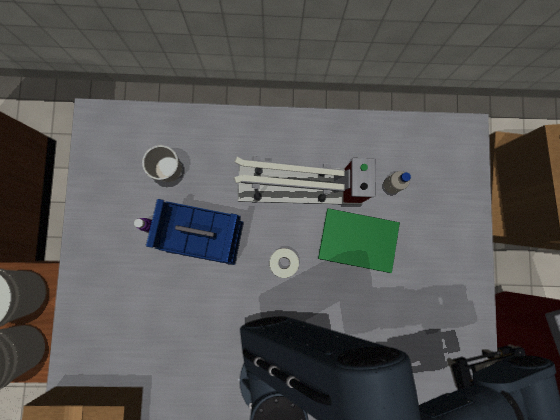

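Run:
```python
from h import *
np.set_printoptions(precision=4,suppress=True)
s=cam('scene');t=cam('top')
def two(n,a,b):
    X=tri([(s,a[::-1]),(t,b[::-1])]); print(n,X,'err',proj(s,X)-a[::-1],proj(t,X)-b[::-1])
two('bar',[173.8,372.6],[231.2,192.0])
two('board',[217.7,179.2],[237.7,357.8])
two('rails',[242.9,187.2],[179.7,341.4])
two('mouth',[214.1,329.3],[168.6,235.2])
two('load',[217.9,304.5],[169.1,251.6])
two('infeed',[268.8,191.7],[187.0,336.9])
two('pail',[292.8,425.1],[172.3,162.2])
two('roll',[199.3,269.1],[261.4,282.8])
two('sani',[275,119.5],[182,391.7])
print('board z.012',onz(t,(357.8,237.7),.012),onz(s,(179.2,217.7),.012))
for n,p in(('s',s),('t',t)):
  for k in('board_top','tray_top_bar'):
    for q in r.regions_of(p,k)[:2]:
      c=max(cv2.findContours(q['region'].astype('u1'),0,2)[0],key=cv2.contourArea)
      print(n,k,q['conf'],q['box'],cv2.minAreaRect(c), q['region'].sum())
```

```text
bar [0.4739 0.2678 0.1966] err [ 0.2969 -0.0225] [0.2605 0.0323]
board [ 0.4778 -0.2691  0.015 ] err [0.3493 0.0336] [ 0.2938 -0.0339]
rails [ 0.6616 -0.1931  0.1123] err [0.8317 0.0628] [ 0.6161 -0.0806]
mouth [0.6612 0.144  0.2256] err [ 0.8705 -0.0189] [0.6569 0.0594]
load [0.664  0.0926 0.2141] err [ 2.4411 -0.0203] [1.8397 0.0852]
infeed [ 0.6565 -0.1974  0.0045] err [0.9246 0.0554] [ 0.6799 -0.0807]
pail [ 0.6904  0.4187 -0.015 ] err [ 3.95   -0.1742] [2.8059 0.5718]
roll [ 0.389  -0.0095  0.0189] err [0.1147 0.0036] [ 0.1029 -0.0007]
sani [ 0.6811 -0.3904 -0.0016] err [-1.0463 -0.0959] [-0.7477  0.1533]
board z.012 [ 0.4778 -0.2688  0.012 ] [ 0.4748 -0.2713  0.012 ]
s board_top 0.59 [124.5, 191.6, 230.6, 248.0] ((176.10472106933594, 211.5919189453125), (42.37086486816406, 106.60209655761719), 83.54118347167969) 2356
s board_top 0.45 [138.8, 200.8, 335.5, 297.8] ((235.63470458984375, 247.79342651367188), (193.44720458984375, 94.11946105957031), 1.4144232273101807) 12088
s tray_top_bar 0.73 [322.9, 142.1, 422.4, 223.7] ((371.7728271484375, 182.6728515625), (98.9925765991211, 68.99630737304688), 7.733597755432129) 4585
t board_top 0.81 [316.9, 207.2, 399.2, 270.2] ((359.2884521484375, 240.05770874023438), (75.11247253417969, 50.99019241333008), 11.309930801391602) 3701
t tray_top_bar 0.93 [145.4, 203.5, 240.7, 263.9] ((193.4722442626953, 230.6437530517578), (88.54175567626953, 50.00714111328125), 10.922805786132812) 4272
t tray_top_bar 0.53 [315.9, 204.3, 396.9, 270.1] ((358.8337097167969, 239.87310791015625), (75.03195190429688, 51.83005142211914), 10.784297943115234) 3748
```

The scene picture shows the pile at (370,190), with bottles at (335–390,230). The rails run from (187,243) to (330,210), and the board is at (178,218). The purple bottle at (432,222) is the decoy. The top picture shows the tray at (193,231), yawed about −10°, and the board at (359,239).

```bash
python3 -m jog '0 0 -.4 0 0 -.2 0;0 0 -.8 0 0 -.4 0;0 0 -.8 0 0 -.4 0;0 0 -.8 0 0 -.4 0;0 0 -.8 0 0 -.4 0' 40; python3 -m jog '0 0 0 0 0 -.328 0;0 0 0 0 0 -.328 0;0 0 0 0 0 -.328 0;0 0 0 0 0 -.328 0;0 0 0 0 0 -.328 0'; python3 -c "
from h import *
print(row([.474,.268,.40],-.17))"
```

```text
time_s: 1.92
tool_pos: [0.1403, -0.5319, 0.4]
tool_rot: [3.14, -0.002, -0.682]
wrist_force: [0.3, 0.4, -0.1]
grip_width: 0.093
time_s: 2.33
tool_pos: [0.1402, -0.5318, 0.3987]
tool_rot: [-3.142, 0.0, -0.167]
wrist_force: [-0.1, -1.1, 0.3]
grip_width: 0.0928
[array([ 1.635, -7.034, -0.01 ]), array([-0.   ,  0.   ,  0.002])]
```

```bash
for a in 1; do
python3 -m jog '.08 -.33 0 0 0 0 0;.155 -.66 0 0 0 0 0;.233 -1 0 0 0 0 0'
python3 -m jog '.08 -.33 0 0 0 0 0;.155 -.66 0 0 0 0 0;.233 -1 0 0 0 0 0'
python3 -m jog '.08 -.33 0 0 0 0 0;.155 -.66 0 0 0 0 0;.233 -1 0 0 0 0 0'
python3 -m jog '.08 -.33 0 0 0 0 0;.155 -.66 0 0 0 0 0;.233 -1 0 0 0 0 0'
python3 -m jog '.08 -.33 0 0 0 0 0;.155 -.66 0 0 0 0 0;.233 -1 0 0 0 0 0'
python3 -m jog '.08 -.33 0 0 0 0 0;.155 -.66 0 0 0 0 0;.233 -1 0 0 0 0 0'
python3 -m jog '.08 -.33 0 0 0 0 0;.155 -.66 0 0 0 0 0;.233 -1 0 0 0 0 0;.233 -1 0 0 0 0 0'
done | grep tool_
python3 - <<'E'
from h import *
np.set_printoptions(precision=4,suppress=True)
p=cam('wrist'); save(p,'w1.png'); print(p['P'],p['K'][0])
for k in('tray_top_bar','tray_low_bar'):
  for q in r.tip_of(p,k): print(k,q['conf'],q['position'],onz(p,q['position'][::-1],.197))
t=cam('top')
for k in('board_top','rail_mouth','rail_load','rails'):
  print(k,[(q['conf'],q['position']) for q in r.tip_of(t,k)][:2])
E
```

```text
tool_pos: [0.1884, -0.4173, 0.3983]
tool_rot: [-3.141, 0.0, -0.178]
tool_pos: [0.2366, -0.3036, 0.3987]
tool_rot: [3.141, -0.0, -0.177]
tool_pos: [0.2846, -0.1903, 0.3989]
tool_rot: [3.141, -0.001, -0.177]
tool_pos: [0.3327, -0.077, 0.3991]
tool_rot: [3.141, -0.001, -0.177]
tool_pos: [0.3809, 0.0365, 0.3991]
tool_rot: [-3.142, -0.001, -0.176]
tool_pos: [0.429, 0.1499, 0.3989]
tool_rot: [-3.141, -0.001, -0.176]
tool_pos: [0.4783, 0.2658, 0.3976]
tool_rot: [-3.141, 0.001, -0.174]
[[ 0.985  -0.1665 -0.0449  0.4903]
 [-0.1724 -0.9527 -0.2504  0.3365]
 [-0.0011  0.2543 -0.9671  0.4796]
 [ 0.      0.      0.      1.    ]] [360.6619   0.     278.2958]
tray_top_bar 0.74 [210.0, 276.0] [0.4756 0.2651 0.197 ]
board_top [(0.9, [237.6, 359.7])]
rail_mouth [(0.89, [172.8, 236.7])]
rail_load [(0.85, [170.8, 252.3])]
rails [(0.77, [181.1, 342.1])]
```

View pics/w1.png

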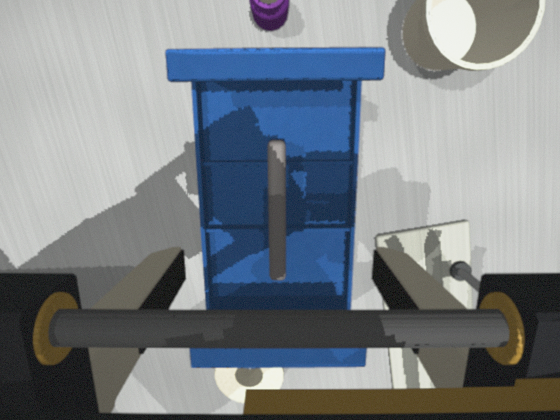

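```bash
python3 -m jog '-.02 .01 .3 0 0 0 0;-.02 .01 .6 0 0 0 0;-.02 .01 .9 0 0 0 0'|grep tool_pos
python3 -m jog '0 0 .14 0 0 0 0;0 0 .25 0 0 0 0;0 0 .25 0 0 0 1;0 0 .25 0 0 0 1;0 0 .25 0 0 0 1' 50; python3 -m jog '0 0 0 0 0 0 1;0 0 0 0 0 0 1;0 0 -.05 0 0 0 1;0 0 -.1 0 0 0 1;0 0 -.2 0 0 0 1'
```

```text
tool_pos: [0.4743, 0.2595, 0.2903]
time_s: 5.23
tool_pos: [0.4749, 0.2601, 0.262]
tool_rot: [-3.141, -0.001, -0.173]
wrist_force: [0.1, 0.4, 0.4]
grip_width: 0.0773
time_s: 5.65
tool_pos: [0.4742, 0.2601, 0.285]
tool_rot: [3.141, 0.001, -0.173]
wrist_force: [-0.5, 0.8, 0.4]
grip_width: 0.0446
```

```bash
python3 -m jog '0 -.04 .2 0 0 0 .4;0 -.04 .2 0 0 0 1;0 -.04 .2 0 0 0 1;0 -.04 .2 0 0 0 1;0 -.04 .2 0 0 0 1'; python3 -m jog '0 0 0 0 0 0 1;0 0 0 0 0 0 1;0 0 0 0 0 0 1;0 0 0 0 0 0 1;0 0 0 0 0 0 1'
```

```text
time_s: 6.07
tool_pos: [0.4754, 0.2649, 0.2616]
tool_rot: [-3.141, -0.001, -0.173]
wrist_force: [-0.4, 0.4, 0.3]
grip_width: 0.0288
time_s: 6.48
tool_pos: [0.4755, 0.2649, 0.2612]
tool_rot: [-3.141, -0.001, -0.173]
wrist_force: [0.6, -1.6, 4.6]
grip_width: 0.0135
```

Gripped. Next I lift it slowly at first, then clear of the pile.

```bash
python3 -m jog '0 0 0 0 0 0 1;0 0 -.1 0 0 0 1;0 0 -.3 0 0 0 1;0 0 -.5 0 0 0 1;0 0 -.7 0 0 0 1';python3 -m jog '0 0 -.2 0 0 0 1;0 0 -.4 0 0 0 1;0 0 -.6 0 0 0 1;0 0 -.8 0 0 0 1;0 0 -.9 0 0 0 1'
python3 - <<'E'
from h import *
np.set_printoptions(precision=4,suppress=True)
t=cam('top'); save(t,'top1.png')
for k in('board_top','rail_mouth','rail_load','rails'):
  print(k,[(q['conf'],q['position']) for q in r.tip_of(t,k)][:2])
q=r.regions_of(t,'board_top')[0]
c=max(cv2.findContours(q['region'].astype('u1'),0,2)[0],key=cv2.contourArea)
rc=cv2.minAreaRect(c);print(rc)
print(np.array([onz(t,v,.012) for v in cv2.boxPoints(rc)]),onz(t,rc[0],.012))
E
```

```text
time_s: 6.9
tool_pos: [0.4746, 0.2648, 0.3446]
tool_rot: [3.14, 0.003, -0.173]
wrist_force: [0.1, 0.2, -4.6]
grip_width: 0.0135
time_s: 7.32
tool_pos: [0.4751, 0.265, 0.4547]
tool_rot: [-3.141, -0.001, -0.173]
wrist_force: [0.4, 0.3, -4.6]
grip_width: 0.0137
board_top [(0.74, [240.2, 359.7]), (0.54, [181.5, 342.4])]
rail_mouth [(0.32, [238.1, 358.1])]
rail_load [(0.97, [171.9, 256.0])]
rails [(0.72, [179.9, 341.7])]
((359.076904296875, 240.11538696289062), (75.89693450927734, 51.57854080200195), 11.309932708740234)
[[ 0.4038 -0.1266  0.012 ]
 [ 0.581  -0.1593  0.012 ]
 [ 0.5365 -0.422   0.012 ]
 [ 0.3601 -0.3851  0.012 ]] [ 0.4696 -0.2733  0.012 ]
```

```bash
for a in 1; do
python3 -m jog '.02 .14 0 0 0 0 1;.06 .36 0 0 0 0 1;.1 .6 0 0 0 0 1;.146 .884 0 0 0 0 1'
python3 -m jog '.05 .29 0 0 0 0 1;.1 .59 0 0 0 0 1;.146 .884 0 0 0 0 1'
python3 -m jog '.05 .29 0 0 0 0 1;.1 .59 0 0 0 0 1;.146 .884 0 0 0 0 1'
python3 -m jog '.05 .29 0 0 0 0 1;.1 .59 0 0 0 0 1;.146 .884 0 0 0 0 1'
python3 -m jog '.05 .29 0 0 0 0 1;.09 .55 0 0 0 0 1;.12 .75 0 0 0 0 1;.146 .884 0 0 0 0 1;.146 .884 0 0 0 0 1'
done|egrep 'pos|wid|for'
python3 - <<'E'
from h import *
np.set_printoptions(precision=4,suppress=True)
t=cam('scene'); save(t,'s1.png')
for k in('board_top','tray_top_bar'):
  print(k,[(q['conf'],q['position'],onz(t,q['position'][::-1],.012)) for q in r.tip_of(t,k)][:2])
E
```

```text
tool_pos: [0.4739, 0.1569, 0.4513]
wrist_force: [1.0, -0.1, -4.1]
grip_width: 0.0136
tool_pos: [0.4727, 0.0483, 0.4516]
wrist_force: [0.9, 0.0, -4.0]
grip_width: 0.0135
tool_pos: [0.4718, -0.0593, 0.4516]
wrist_force: [0.4, -0.1, -4.4]
grip_width: 0.0136
tool_pos: [0.4708, -0.1669, 0.4516]
wrist_force: [1.2, 0.4, -4.5]
grip_width: 0.0138
tool_pos: [0.4701, -0.275, 0.4512]
wrist_force: [-0.2, 0.0, -5.2]
grip_width: 0.0134
board_top [(0.67, [215.5, 177.1], array([ 0.4658, -0.2795,  0.012 ]))]
tray_top_bar [(0.6, [107.6, 152.8], array([-0.1583, -0.5185,  0.012 ]))]
```

View pics/s1.png

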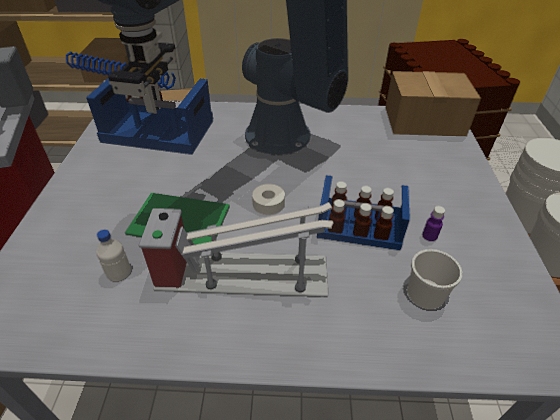

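The scene picture shows the level tray hanging above the board at (155,110) and six bottles in the low tray at (340–390,190–225). The board at (180,215) hasn't moved. I'll lower the tray.

```bash
for a in 1; do
python3 -m jog '0 0 .33 0 0 0 1;0 0 .66 0 0 0 1;0 0 1 0 0 0 1'
python3 -m jog '0 0 .33 0 0 0 1;0 0 .66 0 0 0 1;0 0 1 0 0 0 1;0 0 1 0 0 0 1'
python3 -m jog '0 0 .15 0 0 0 1;0 0 .27 0 0 0 1;0 0 .34 0 0 0 1;0 0 .4 0 0 0 1;0 0 .42 0 0 0 1'
done|egrep 'pos|wid|for'
```

```text
tool_pos: [0.4705, -0.2712, 0.332]
wrist_force: [0.2, -0.6, -4.4]
grip_width: 0.0132
tool_pos: [0.468, -0.2696, 0.2062]
wrist_force: [-1.2, 0.7, -5.6]
grip_width: 0.0136
tool_pos: [0.4708, -0.2724, 0.1628]
wrist_force: [0.2, -1.0, -3.5]
grip_width: 0.0136
```

```bash
for a in 1; do
python3 -m jog '0 0 .02 0 0 0 1;0 0 .035 0 0 0 1;0 0 .045 0 0 0 1;0 0 .045 0 0 0 1'
python3 -m jog '0 0 .01 0 0 0 1;0 0 .02 0 0 0 1;0 0 .02 0 0 0 1'
done|egrep 'pos|wid|for'
```

```text
tool_pos: [0.4705, -0.2727, 0.1572]
wrist_force: [-0.2, 1.3, -4.9]
grip_width: 0.0137
tool_pos: [0.4705, -0.2727, 0.1552]
wrist_force: [-1.8, 1.6, 3.8]
grip_width: 0.0133
```

```bash
for a in 1; do
python3 -m jog '0 0 0 0 0 0 .46;0 0 0 0 0 0 .46;0 0 0 0 0 0 .46;0 0 0 0 0 0 .46'
python3 -m jog '0 0 -.1 0 0 0 .46;0 0 -.3 0 0 0 .46;0 0 -.6 0 0 0 .46;0 0 -1 0 0 0 .46'
python3 -m jog '0 0 -.3 0 0 0 .46;0 0 -.6 0 0 0 .46;0 0 -1 0 0 0 .46'
done|egrep 'pos|wid|for'
python3 - <<'E'
from h import *
np.set_printoptions(precision=4,suppress=True)
p=cam('wrist'); save(p,'w2.png')
for k in('tray_top_bar','board_top'):
  for q in r.tip_of(p,k): print(k,q['conf'],onz(p,q['position'][::-1],.012+(.079 if 'bar' in k else 0)))
print(r.get_state()['tool_pos'])
for n in('top','scene'):
  t=cam(n)
  for k in('tray_top_bar','tray_low_bar','bottle1_mid','rails','rail_mouth','rail_load'):
    for q in r.tip_of(t,k):
      z=dict(tray_top_bar=.091,tray_low_bar=.079,bottle1_mid=.058,rails=.112,rail_mouth=.2256,rail_load=.207)[k]
      print(n,k,round(q['conf'],2),onz(t,q['position'][::-1],z),np.round(q['position'],1))
E
```

```text
tool_pos: [0.4705, -0.2727, 0.1547]
wrist_force: [0.7, 0.2, -0.0]
grip_width: 0.0357
tool_pos: [0.4697, -0.2722, 0.2692]
wrist_force: [0.6, -0.0, 0.4]
grip_width: 0.0503
tool_pos: [0.4697, -0.2722, 0.3841]
wrist_force: [0.6, -0.6, 0.1]
grip_width: 0.0501
tray_top_bar 0.56 [ 0.47   -0.2709  0.091 ]
[ 0.4708 -0.2728  0.3857]
top tray_top_bar 0.89 [ 0.4627 -0.267   0.091 ] [241.3 362.7]
top tray_low_bar 0.77 [0.4763 0.2591 0.079 ] [232.7 202.3]
top tray_low_bar 0.65 [0.4241 0.2738 0.079 ] [248.6 196.9]
top bottle1_mid 0.65 [0.4115 0.1998 0.058 ] [253.1 220.4]
top rails 0.57 [ 0.6633 -0.1901  0.112 ] [179.1 341.1]
top rail_mouth 0.72 [ 0.6326 -0.3161  0.2256] [183.2 390.1]
top rail_mouth 0.59 [0.6544 0.1454 0.2256] [170.9 235.3]
top rail_load 0.86 [0.6642 0.0955 0.207 ] [169.6 252.6]
scene tray_top_bar 0.76 [ 0.4627 -0.2669  0.091 ] [195.  177.3]
scene tray_top_bar 0.4 [0.5305 0.1842 0.091 ] [216.8 338. ]
scene tray_low_bar 0.76 [0.4729 0.2626 0.079 ] [206.4 364.2]
scene tray_low_bar 0.3 [ 0.4551 -0.2746  0.079 ] [196.3 175.9]
scene bottle1_mid 0.6 [0.4955 0.1962 0.058 ] [216.6 340.2]
scene rails 0.75 [ 0.6612 -0.1888  0.112 ] [243.  189.8]
scene rail_mouth 0.67 [0.65   0.1478 0.2256] [210.7 331.6]
scene rail_mouth 0.4 [0.6857 0.2636 0.2256] [223.6 385.5]
scene rail_mouth 0.21 [0.8674 0.3103 0.2256] [293.6 425.1]
scene rail_load 0.67 [0.6405 0.148  0.207 ] [213.7 330.7]
scene rail_load 0.59 [0.6578 0.0855 0.207 ] [218.1 303.6]
scene rail_load 0.24 [0.6551 0.1666 0.207 ] [218.4 339.2]
```

```bash
for a in 1; do
python3 -m jog '.07 -.25 -.15 0 0 0 .46;.14 -.52 -.3 0 0 0 .46;.217 -.805 -.46 0 0 0 .46'
python3 -m jog '.07 -.25 0 0 0 0 .46;.14 -.52 0 0 0 0 .46;.217 -.805 0 0 0 0 .46'
python3 -m jog '.07 -.25 0 0 0 0 .46;.14 -.52 0 0 0 0 .46;.217 -.805 0 0 0 0 .46'
python3 -m jog '.07 -.25 0 0 0 0 .46;.14 -.52 0 0 0 0 .46;.217 -.805 0 0 0 0 .46;.217 -.805 0 0 0 0 .46;.217 -.805 0 0 0 0 .46'
done|egrep 'pos|wid'
python3 - <<'E'
from h import *
np.set_printoptions(precision=4,suppress=True)
p=cam('wrist'); save(p,'w3.png'); np.save('w3P.npy',p['P']); print(p['K'],p['k1'])
for k in('rails','rail_mouth','rail_load'):
  for q in r.tip_of(p,k): 
      z=dict(rails=.112,rail_mouth=.2256,rail_load=.207)[k]
      print(k,round(q['conf'],2),onz(p,q['position'][::-1],z),np.round(q['position'],1))
E
```

```text
tool_pos: [0.5127, -0.1812, 0.4375]
grip_width: 0.0502
tool_pos: [0.5553, -0.0899, 0.4375]
grip_width: 0.0503
tool_pos: [0.5975, 0.0009, 0.4372]
grip_width: 0.0501
tool_pos: [0.6396, 0.0914, 0.4364]
grip_width: 0.0502
[[360.6619   0.     278.2958]
 [  0.     360.6619 211.7078]
 [  0.       0.       1.    ]] -0.028989785727037348
rails 0.64 [ 0.6629 -0.1985  0.112 ] [388.1 332.3]
rails 0.53 [0.4446 0.194  0.112 ] [120.9  89.2]
```

View pics/w3.png

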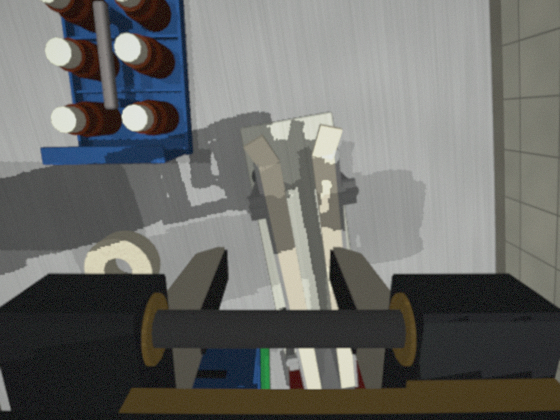

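The wrist picture shows the rails running from their mouth near (300,140) down to (325,380). I'll zoom in to find the gap edges.

Run:
```python
import cv2
a=cv2.imread('pics/w3.png')[115:255,225:375]
cv2.imwrite('pics/w3c.png',cv2.resize(a,None,fx=4.2,fy=4.2,interpolation=cv2.INTER_CUBIC))
```

```text
(no output)
```

View pics/w3c.png

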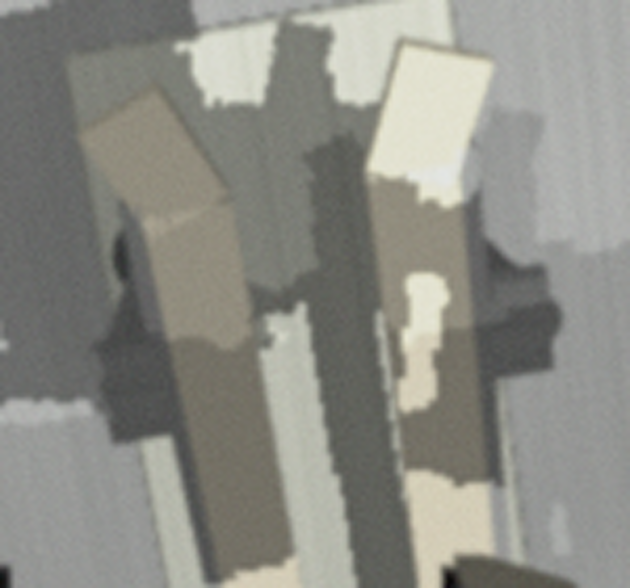

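Crop edges converted to full-image pixels: the left inner edge runs (280.2,162.6)→(295.7,247.1) and the right inner edge (312.6,156.7)→(323.3,248.3). Next I fit the rail pose.

```bash
cat > rails.py <<'E'
from h import *
from scipy.optimize import least_squares
np.set_printoptions(precision=4,suppress=True)
w=dict(P=np.load('w3P.npy'),K=[[360.6619,0,278.2958],[0,360.6619,211.7078],[0,0,1]],k1=-0.02899)
f=lambda x,y:(225+x/4.2,115+y/4.2)
lines=[(-13.5,f(240,260)),(-13.5,f(297,555)),(13.5,f(385,320)),(13.5,f(413,560)),(-31.5,f(160,280)),(-31.5,f(218,580)),(31.5,f(472,240)),(31.5,f(497,480))]
pts=[((-.337,-.0135,0),f(232,200)),((-.337,.0135,0),f(368,175))]
def frame(v):
    x=R.from_euler('ZY',[v[3],np.deg2rad(18)]).as_matrix(); return x,np.array(v[:3])
def main():
    t=cam('top');s=cam('scene')
    det=[(t,'o',(179.8,341.5)),(s,'o',(243,188.5)),(t,'m',(170.8,235.7)),(s,'m',(212.4,330.4)),(t,'l',(170,252)),(s,'l',(218,304))]
    X={'o':(0,0,0),'m':(-.362,0,0),'l':(-.305,0,0)}
    def res(v):
        A,o=frame(v); g=lambda q:A@np.array(q)+o; e=[]
        for y,uv in lines:
            y=-y/1000*SG; a=proj(w,g((-.3,y,0)));b=proj(w,g((-.2,y,0)));d=b-a;d/=np.hypot(*d);q=np.array(uv)-a;e.append((d[0]*q[1]-d[1]*q[0])/.5)
        for q,uv in pts: e+=list((proj(w,g((q[0],-q[1]*SG,0)))-uv)/1.)
        for p,k,rc in det: e+=list((proj(p,g(X[k]))-np.array(rc)[::-1])/2)
        return np.array(e)
    global SG
    for SG in(1,-1):
        m=least_squares(res,[.66,-.19,.112,-np.pi/2]); print(SG,m.x,m.cost); print(res(m.x)); print(np.sqrt(np.diag(np.linalg.inv(m.jac.T@m.jac))))
        A,o=frame(m.x)
        for k in X: print(k,A@np.array(X[k])+o)
main()
E
python3 rails.py
```

```text
1 [ 0.6874 -0.2317 -0.3839 -1.4791] 28504.397377871872
[  35.3336   42.9151  -47.6356  -30.7517   90.4645   96.2613 -113.0676
  -93.3339   13.1941  -13.4862  -31.101    -4.3237   -5.5882    7.7213
    4.07     54.1575    9.1855   12.6069  -13.0109   58.1972    7.4194
   12.9432   -8.6601   57.2607]
[0.0008 0.0014 0.006  0.0042]
o [ 0.6874 -0.2317 -0.3839]
m [ 0.6559  0.1112 -0.272 ]
l [ 0.6608  0.0572 -0.2896]
-1 [ 0.6607 -0.1945  0.1196 -1.5691] 19.38580141477583
[ 1.7733 -0.4434  1.5353  2.0653 -1.9756  1.0207 -1.0415 -3.2804  0.2854
  0.1306  0.6379  0.4188  0.6761 -0.1643 -0.6915 -1.1651 -1.0109 -1.1516
  1.303  -0.2301  0.1992  0.1945  2.12   -0.5881]
[0.0012 0.0006 0.0017 0.0042]
o [ 0.6607 -0.1945  0.1196]
m [0.6601 0.1498 0.2315]
l [0.6602 0.0956 0.2139]
```

```bash
for a in 1; do
python3 -m jog '-.27 -.2 0 0 0 0 .46;-.54 -.4 0 0 0 0 .46;-.8 -.583 0 0 0 0 .46'
python3 -m jog '-.27 -.2 0 0 0 0 .46;-.54 -.4 0 0 0 0 .46;-.8 -.583 0 0 0 0 .46;-.8 -.583 0 0 0 0 .46;-.8 -.583 0 0 0 0 .46'
done|egrep 'pos|wid'
python3 - <<'E'
from h import *
from scipy.optimize import least_squares
np.set_printoptions(precision=4,suppress=True)
p=cam('wrist'); save(p,'w4.png'); np.save('w4P.npy',p['P'])
hsv=cv2.cvtColor(p['color'],cv2.COLOR_RGB2HSV)
# predicted cap tops
import math
def pos(v,z):
    c,s=math.cos(v[2]),math.sin(v[2]); return [np.array([v[0]+c*a-s*b,v[1]+s*a+c*b,z]) for b in(.066,0,-.066) for a in(-.038,.038)]
for X in pos([.4755,.263,-.174],.111): print(proj(p,X))
for k in('tray_low_bar',):
  for q in r.tip_of(p,k): print(k,q['conf'],q['position'],onz(p,q['position'][::-1],.079))
print([(q['conf'],np.round(q['position'])) for q in r.tip_of(p,'bottle1_mid')])
E
```

```text
tool_pos: [0.5557, 0.1756, 0.437]
grip_width: 0.0501
tool_pos: [0.4734, 0.2615, 0.4377]
grip_width: 0.0502
[245.9334 120.4574]
[314.9561 120.7134]
[246.9952 179.7352]
[313.3202 179.9606]
[248.0195 234.5207]
[311.7605 234.7194]
tray_low_bar 0.58 [177.6, 276.5] [0.4708 0.2611 0.079 ]
[]
```

View pics/w4.png

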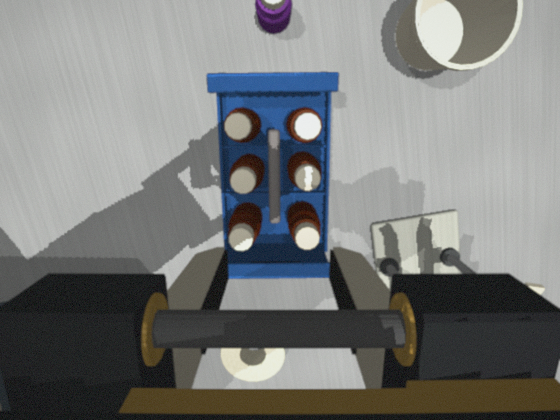

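Run:
```python
from h import *
from scipy.optimize import least_squares
import math
np.set_printoptions(precision=4,suppress=True)
im=cv2.imread('pics/w4.png'); P=np.load('w4P.npy'); w=dict(P=P,K=[[360.6619,0,278.2958],[0,360.6619,211.7078],[0,0,1]],k1=-0.02899)
hsv=cv2.cvtColor(im,cv2.COLOR_BGR2HSV); m=((hsv[...,1]<75)&(hsv[...,2]>110)).astype('u1')
m[:,260:288]=0
c0=[(239,126),(307,126),(242,180),(308,179),(240,238),(307,236)];uv=[]
for c in c0:
    k=np.zeros_like(m);cv2.circle(k,c,19,1,-1); k&=m
    cs=max(cv2.findContours(k,0,2)[0],key=cv2.contourArea); (x,y),rad=cv2.minEnclosingCircle(cs); uv.append((x,y)); print(c,np.round([x,y,rad],1),cv2.contourArea(cs))
def g(v): 
    c,s=math.cos(v[2]),math.sin(v[2]); return [np.array([v[0]+c*a-s*b,v[1]+s*a+c*b,v[3]]) for b in(.066,0,-.066) for a in(-.038,.038)]
for U in(c0,uv):
    f=lambda v:np.r_[np.concatenate([proj(w,X)-u for X,u in zip(g(v),U)]),(v[3]-.111)/.003]
    s=least_squares(f,[.4755,.263,-.174,.111],loss='soft_l1'); print(s.x,s.cost); print(f(s.x))
    print(np.array(g(s.x)))
```

```text
(239, 126) [236.7 125.7  13.5] 516.5
(307, 126) [307.5 125.7  13.9] 566.0
(242, 180) [242.6 180.4  12.9] 471.0
(308, 179) [307.3 177.2  13.2] 484.0
(240, 238) [240.8 237.7  13.2] 466.0
(307, 236) [307.  236.6  13.2] 458.5
[ 0.4682  0.2605 -0.1552  0.1087] 11.047067443879648
[-0.0422 -1.4179  0.4281 -2.5022 -0.6437  3.2178 -0.8337  3.2166  3.6231
 -0.5673 -0.1153  0.506  -0.7728]
[[0.4408 0.3315 0.1087]
 [0.5159 0.3198 0.1087]
 [0.4306 0.2663 0.1087]
 [0.5057 0.2546 0.1087]
 [0.4204 0.2011 0.1087]
 [0.4955 0.1894 0.1087]]
[ 0.4679  0.2609 -0.1546  0.1101] 12.222229487403437
[ 1.774  -1.369  -0.315  -2.5665 -1.6349  2.7698 -0.3794  4.904   2.4622
 -0.1102 -0.2992  0.0191 -0.3005]
[[0.4405 0.3319 0.1101]
 [0.5156 0.3202 0.1101]
 [0.4303 0.2667 0.1101]
 [0.5054 0.255  0.1101]
 [0.4202 0.2015 0.1101]
 [0.4952 0.1898 0.1101]]
```

```bash
cat > plan.py <<'E'
from h import *
np.set_printoptions(precision=3,suppress=True)
w=dict(P=np.load('w4P.npy'),K=[[360.6619,0,278.2958],[0,360.6619,211.7078],[0,0,1]],k1=-0.02899)
uv=[(238,126),(307.3,126),(242.3,180.2),(307.6,178.5),(240.5,238),(307,236.4)]
B=[onz(w,u,.110) for u in uv]
O=np.array([.6607,-.1945,.1196]);A=R.from_euler('ZY',[-1.5691,np.deg2rad(18)]).as_matrix()
def down(yaw):
    x=np.array([np.cos(yaw),np.sin(yaw),0]);z=np.array([0,0,-1.]);return np.c_[x,np.cross(z,x),z]
def rail(x,h): 
    M=np.eye(4);M[:3,:3]=np.c_[A[:,1],-A[:,0]*-1*-1,-A[:,2]]; 
    M[:3,1]=np.cross(M[:3,2],M[:3,0]); M[:3,3]=O+A@np.array([x,0,h]); return M
def dn(p,yaw=-.16):
    M=np.eye(4);M[:3,:3]=down(yaw);M[:3,3]=p;return M
def rel(M,N): 
    D=np.linalg.inv(M)@N; return np.r_[D[:3,3]/.12,R.from_matrix(D[:3,:3]).as_rotvec()/(np.pi/2)]
E
python3 - <<'E'
from plan import *
print(np.array(B)); print(r.get_state()['tool_rot'])
print('to b6 above',rel(T(),dn([*B[5][:2],.30])))
a=dn([*B[5][:2],.176]);b=dn([*B[5][:2],.356]);print(rel(a,b)); E=rail(-.4,.092); print(E); print('lifted->E',rel(b,E)); print('E->load',rel(E,rail(-.305,.092)))
E
```

```text
[[0.44  0.33  0.11 ]
 [0.515 0.317 0.11 ]
 [0.433 0.27  0.11 ]
 [0.507 0.259 0.11 ]
 [0.417 0.201 0.11 ]
 [0.496 0.19  0.11 ]]
[ 3.141 -0.    -0.174]
to b6 above [ 0.27   0.545  1.143  0.    -0.    -0.009]
[ 0.   0.  -1.5  0.   0.   0. ]
[[ 1.     0.002 -0.001  0.66 ]
 [ 0.002 -0.951  0.309  0.157]
 [ 0.    -0.309 -0.951  0.331]
 [ 0.     0.     0.     1.   ]]
lifted->E [ 1.396  0.049  0.211  0.2   -0.016 -0.102]
E->load [ 0.     0.792  0.     0.    -0.    -0.   ]
```

```bash
for a in 1; do
python3 -m jog '.13 .27 .25 0 0 0 .46;.27 .545 .5 0 0 -.009 .46;.27 .545 .75 0 0 -.009 .46;.27 .545 1 0 0 -.009 .46;.27 .545 1 0 0 -.009 .46' 25
python3 -m jog '0 0 .3 0 0 0 .46;0 0 .6 0 0 0 .46;0 0 .8 0 0 0 .46;0 0 .8 0 0 0 .46'
python3 -m jog '0 0 .15 0 0 0 .46;0 0 .3 0 0 0 .46;0 0 .376 0 0 0 .46;0 0 .376 0 0 0 .46;0 0 .376 0 0 0 .46'
done|egrep 'pos|wid|for'
python3 - <<'E'
from h import *
p=cam('wrist'); save(p,'w5.png')
E
```

```text
tool_pos: [0.4941, 0.1886, 0.3117]
wrist_force: [-0.7, 0.9, -0.6]
grip_width: 0.0497
tool_pos: [0.4943, 0.1902, 0.2183]
wrist_force: [-0.2, -0.3, 0.2]
grip_width: 0.0499
tool_pos: [0.4958, 0.1911, 0.1774]
wrist_force: [-0.4, 0.2, 1.1]
grip_width: 0.0502
```

View pics/w5.png

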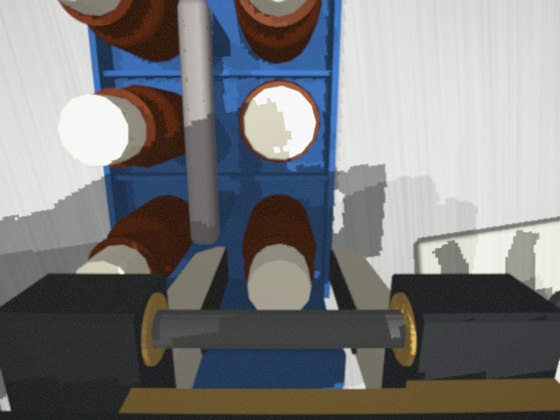

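The cap is centred between the fingers at (279,275). I'll grip it and lift.

```bash
for a in 1; do
python3 -m jog '0 0 0 0 0 0 1;0 0 0 0 0 0 1;0 0 0 0 0 0 1;0 0 0 0 0 0 1;0 0 0 0 0 0 1'
python3 -m jog '0 0 -.1 0 0 0 1;0 0 -.3 0 0 0 1;0 0 -.55 0 0 0 1;0 0 -.8 0 0 0 1;0 0 -.8 0 0 0 1'
python3 -m jog '0 0 -.3 0 0 0 1;0 0 -.6 0 0 0 1;0 0 -.7 0 0 0 1;0 0 -.7 0 0 0 1'
done|egrep 'pos|wid|for'; python3 -c "
from plan import *
print(rel(T(),rail(-.4,.092)))"
```

```text
tool_pos: [0.4952, 0.191, 0.1763]
wrist_force: [0.2, -0.6, 2.6]
grip_width: 0.0286
tool_pos: [0.4966, 0.1915, 0.2772]
wrist_force: [0.5, 0.6, -0.4]
grip_width: 0.0282
tool_pos: [0.4957, 0.1912, 0.3586]
wrist_force: [0.7, 1.0, -0.8]
grip_width: 0.0284
[ 1.396  0.061  0.239  0.198 -0.019 -0.101]
```

```bash
for a in 1; do
python3 -m jog '.2 .01 0 0 0 0 1;.5 .03 0 0 0 0 1;.8 .03 0 0 0 0 1'
python3 -m jog '.25 .03 .08 .06 -.006 -.033 1;.45 .03 .16 .12 -.012 -.066 1;.596 .03 .239 .198 -.019 -.101 1;.596 .03 .239 .198 -.019 -.101 1;.596 .03 .239 .198 -.019 -.101 1'
done|egrep 'pos|wid|for'
python3 - <<'E'
from plan import *
print(rel(T(),rail(-.4,.092)))
p=cam('wrist'); s=cam('scene')
c=cv2.resize(s['color'][160:300,180:380],None,fx=3,fy=3,interpolation=2); w=cv2.resize(p['color'],(560,420))
im=np.zeros((420,800,3),'u1'); im[:,:600]=c[:420,:600]; im[:,600:]=p['color'][:,180:380]
cv2.imwrite('pics/e1.png',im[:,:,::-1])
E
```

```text
tool_pos: [0.5897, 0.1719, 0.3542]
wrist_force: [0.0, 0.9, -0.1]
grip_width: 0.0283
tool_pos: [0.6591, 0.1561, 0.3239]
wrist_force: [0.3, 0.3, -0.6]
grip_width: 0.0284
[ 0.008 -0.028 -0.051  0.002  0.006 -0.003]
```

View pics/e1.png

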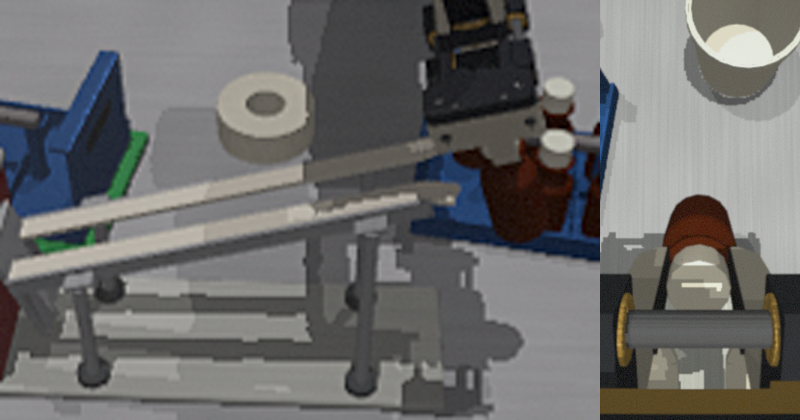

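Run:
```python
from plan import *
s=cam('scene')
for q in((-.362,.023,0),(-.362,.041,0),(-.337,.0135,0),(-.337,.0315,0),(-.362,-.041,0),(-.2,.0135,0),(-.2,.0315,0),(-.2,-.0315,0),(-.2,-.0135,0),(-.2,-.0315,-.005),(-.2,.0315,-.005)):
    u=proj(s,O+A@np.array(q)); print(q,(u-[180,160])*3)
np.set_printoptions(precision=3,suppress=True); print(rel(T(),rail(-.4,.092)))
```

```text
(-0.362, 0.023, 0) [460.839 177.584]
(-0.362, 0.041, 0) [462.344 195.185]
(-0.337, 0.0135, 0) [426.854 174.966]
(-0.337, 0.0315, 0) [427.845 192.281]
(-0.362, -0.041, 0) [455.811 118.939]
(-0.2, 0.0135, 0) [252.167 208.958]
(-0.2, 0.0315, 0) [250.675 226.145]
(-0.2, -0.0315, 0) [255.724 167.996]
(-0.2, -0.0135, 0) [254.33  184.048]
(-0.2, -0.0315, -0.005) [257.751 172.333]
(-0.2, 0.0315, -0.005) [252.819 230.496]
[ 0.013 -0.005 -0.029  0.003  0.003 -0.001]
```

```bash
for a in 1; do
python3 -m jog '.013 0 -.035 .003 .003 0 1;.013 0 -.035 .003 .003 0 1;.013 0 -.035 .003 .003 0 1;.013 0 -.035 .003 .003 0 1'
python3 -m jog '0 .1 0 0 0 0 1;0 .2 0 0 0 0 1;0 .3 0 0 0 0 1;0 .3 0 0 0 0 1'
done|egrep 'pos|wid|for'; python3 -c "
from plan import *
print(rel(T(),rail(-.4,.092)))"
```

```text
tool_pos: [0.6607, 0.1564, 0.3317]
wrist_force: [0.5, 1.3, -0.5]
grip_width: 0.0285
tool_pos: [0.6608, 0.1191, 0.3187]
wrist_force: [-0.3, -0.3, -0.8]
grip_width: 0.0286
[-0.006 -0.335  0.004 -0.001  0.001 -0.002]
```

```bash
for a in 1; do
python3 -m jog '0 .1 0 0 0 0 1;0 .2 0 0 0 0 1;0 .2 0 0 0 0 1'
python3 -m jog '0 .07 0 0 0 0 1;0 .15 0 0 0 0 1;0 .15 0 0 0 0 1'
python3 -m jog '0 .07 0 0 0 0 1;0 .13 0 0 0 0 1;0 .13 0 0 0 0 1'
done|egrep 'pos|wid|for'
python3 - <<'E'
from plan import *
print(rel(T(),rail(-.305,.092)))
s=cam('scene')
cv2.imwrite('pics/e2.png',cv2.resize(s['color'][150:290,180:380],None,fx=4,fy=4,interpolation=2)[:,:,::-1])
E
```

```text
tool_pos: [0.6608, 0.0968, 0.3115]
wrist_force: [0.2, 0.1, -1.0]
grip_width: 0.0285
tool_pos: [0.6609, 0.0805, 0.3063]
wrist_force: [-0.4, 0.5, -0.8]
grip_width: 0.0282
tool_pos: [0.6608, 0.0659, 0.3015]
wrist_force: [0.7, -0.6, -1.1]
grip_width: 0.0284
[-0.005 -0.009  0.005 -0.001  0.    -0.001]
```

View pics/e2.png

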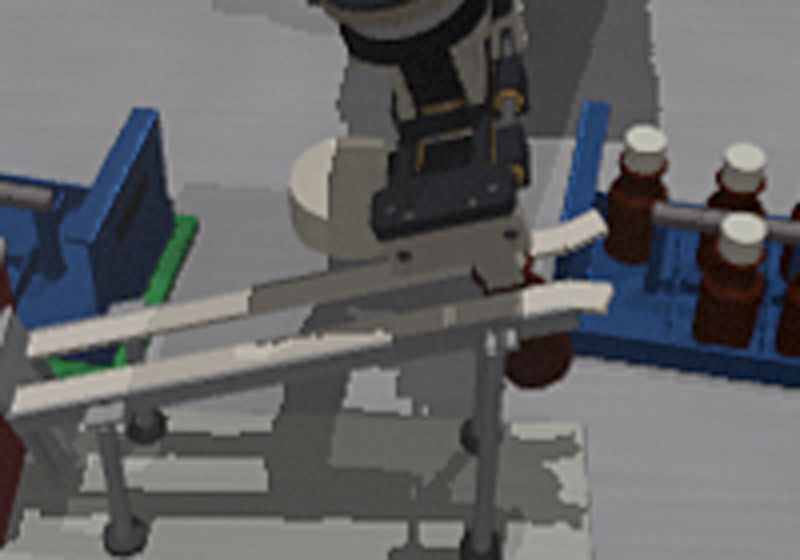

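The picture shows the bottle body below the rails at (540,350) and the fingers above them at (500,240). It went in without any contact force. I'll lower it until I feel contact.

```bash
for a in 1; do
python3 -m jog '0 0 .015 0 0 0 1;0 0 .015 0 0 0 1;0 0 .015 0 0 0 1'
python3 -m jog '0 0 .015 0 0 0 1;0 0 .015 0 0 0 1;0 0 .015 0 0 0 1'
python3 -m jog '0 0 .015 0 0 0 1;0 0 .015 0 0 0 1;0 0 .015 0 0 0 1'
done|egrep 'pos|wid|for'
```

```text
tool_pos: [0.6609, 0.0681, 0.3004]
wrist_force: [-0.6, 0.5, -0.7]
grip_width: 0.0284
tool_pos: [0.6609, 0.0684, 0.2986]
wrist_force: [0.7, -0.0, -0.7]
grip_width: 0.0287
tool_pos: [0.6609, 0.0689, 0.2968]
wrist_force: [-0.6, 0.2, -0.8]
grip_width: 0.0286
```

```bash
for a in 1; do
python3 -m jog '0 0 .015 0 0 0 1;0 0 .015 0 0 0 1;0 0 .015 0 0 0 1'
python3 -m jog '0 0 .015 0 0 0 1;0 0 .015 0 0 0 1;0 0 .015 0 0 0 1'
done|egrep 'pos|wid|for'
```

```text
tool_pos: [0.6609, 0.0694, 0.2952]
wrist_force: [0.8, 0.0, -1.3]
grip_width: 0.028
tool_pos: [0.6612, 0.0696, 0.295]
wrist_force: [-1.2, -3.8, 8.7]
grip_width: 0.0285
```

```bash
for a in 1; do
python3 -m jog '0 0 -.01 0 0 0 .46;0 0 -.01 0 0 0 .46;0 0 -.01 0 0 0 .46;0 0 -.01 0 0 0 .46;0 0 -.01 0 0 0 .46'
python3 -m jog '0 0 -.3 0 0 0 .46;0 0 -.6 0 0 0 .46;0 0 -.8 0 0 0 .46;0 0 -.8 0 0 0 .46'
python3 -m jog '0 0 0 0 0 0 .46;0 0 0 0 0 0 .46;0 0 0 0 0 0 .46;0 0 0 0 0 0 .46;0 0 0 0 0 0 .46'
done|egrep 'pos|wid|for'
python3 - <<'E'
from plan import *
s=cam('scene')
t=r.tip_of(s,'bottle1_mid'); print([(q['conf'],np.round(q['position'])) for q in t])
for x in(-.022,-.066): print(proj(s,O+A@np.array([x,0,-.0285-.006])))
cv2.imwrite('pics/e3.png',cv2.resize(s['color'][150:290,180:380],None,fx=3,fy=3,interpolation=2)[:,:,::-1])
N=[rel(T(),dn([*B[3][:2],.30]))]; print(N)
E
```

```text
tool_pos: [0.6608, 0.0697, 0.2944]
wrist_force: [-0.6, -0.7, -0.4]
grip_width: 0.0498
tool_pos: [0.6619, 0.0385, 0.3914]
wrist_force: [-0.8, 0.5, -0.0]
grip_width: 0.0502
tool_pos: [0.6609, 0.0399, 0.3849]
wrist_force: [0.1, 0.2, -0.1]
grip_width: 0.05
[(0.92, array([248., 198.]))]
[201.224 248.172]
[217.46  245.088]
[array([-1.282, -1.514,  1.247, -0.201,  0.017,  0.101])]
```

View pics/e3.png

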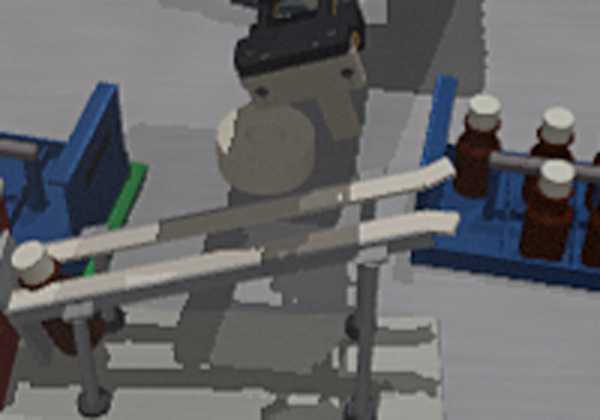

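One bottle now hangs at the stop, at (35,265) in the crop. I'll compute the rows for the remaining cycles.

Run:
```python
from plan import *
E=rail(-.4,.0885);L=rail(-.305,.0885);R0=rail(-.305,.18)
print('now->R0',rel(T(),R0))
W1=dn([.585,.15,.365]); print('R0->W1',rel(R0,W1)); W5=dn([.585,.165,.355]); print('W5->E',rel(W5,E))
for i in(3,1,4,2,0):
    b=B[i][:2]; print(i,'W1->W2',rel(W1,dn([*b,.285]))[:3],'W4->W5',rel(dn([*b,.355]),W5)[:3])
print('E->L',rel(E,L)[:3])
```

```text
now->R0 [-0.005  0.     0.003 -0.002  0.001 -0.001]
R0->W1 [-0.626 -0.822  0.443 -0.2    0.016  0.102]
W5->E [ 0.626 -0.047  0.23   0.2   -0.016 -0.102]
3 W1->W2 [-0.788 -0.793  0.667] W4->W5 [0.768 0.67  0.   ]
1 W1->W2 [-0.796 -1.283  0.667] W4->W5 [0.776 1.159 0.   ]
4 W1->W2 [-1.452 -0.2    0.667] W4->W5 [1.432 0.077 0.   ]
2 W1->W2 [-1.413 -0.783  0.667] W4->W5 [1.393 0.66  0.   ]
0 W1->W2 [-1.435 -1.29   0.667] W4->W5 [1.415 1.166 0.   ]
E->L [0.    0.792 0.   ]
```

```bash
for a in 1; do
python3 -m jog '-.2 -.27 .15 -.07 .005 .034 .46;-.4 -.54 .3 -.14 .01 .068 .46;-.626 -.822 .443 -.2 .016 .102 .46;-.626 -.822 .443 -.2 .016 .102 .46' 25
python3 -m jog '-.26 -.26 .1 0 0 0 .46;-.52 -.52 .3 0 0 0 .46;-.788 -.793 .5 0 0 0 .46;-.788 -.793 .667 0 0 0 .46;-.788 -.793 .667 0 0 0 .46'
python3 -m jog '0 0 .25 0 0 0 .46;0 0 .5 0 0 0 .46;0 0 .75 0 0 0 .46;0 0 .908 0 0 0 .46;0 0 .908 0 0 0 .46'
done|egrep 'pos|wid|for'; python3 -c "
from plan import *
print(rel(T(),dn([*B[3][:2],.176])))"
```

```text
tool_pos: [0.5827, 0.1548, 0.3657]
wrist_force: [-0.5, 0.5, -0.7]
grip_width: 0.05
tool_pos: [0.5041, 0.2611, 0.2816]
wrist_force: [-0.2, -0.7, -0.4]
grip_width: 0.0506
tool_pos: [0.5069, 0.2582, 0.1743]
wrist_force: [0.1, -0.2, -0.3]
grip_width: 0.0507
[-0.002 -0.007 -0.015  0.001  0.004 -0.001]
```

```bash
for a in 1; do
python3 -m jog '0 0 0 0 0 0 1;0 0 0 0 0 0 1;0 0 0 0 0 0 1;0 0 0 0 0 0 1;0 0 0 0 0 0 1'
python3 -m jog '0 0 -.1 0 0 0 1;0 0 -.3 0 0 0 1;0 0 -.55 0 0 0 1;0 0 -.8 0 0 0 1;0 0 -.8 0 0 0 1'
python3 -m jog '0 0 -.3 0 0 0 1;0 0 -.6 0 0 0 1;0 0 -.69 0 0 0 1;0 0 -.69 0 0 0 1'
python3 -m jog '.2 .17 0 0 0 0 1;.45 .4 0 0 0 0 1;.768 .67 0 0 0 0 1;.768 .67 0 0 0 0 1'
python3 -m jog '.2 -.01 .08 .06 -.006 -.033 1;.4 -.03 .16 .12 -.012 -.066 1;.626 -.047 .23 .2 -.016 -.102 1;.626 -.047 .23 .2 -.016 -.102 1;.626 -.047 .23 .2 -.016 -.102 1'
python3 -m jog '0 0 0 0 0 0 1;0 0 0 0 0 0 1;0 0 0 0 0 0 1'
done|egrep 'pos|wid|for'; python3 -c "
from plan import *
print(rel(T(),rail(-.4,.0885)))"
```

```text
tool_pos: [0.5081, 0.2596, 0.1789]
wrist_force: [-1.1, -0.0, 6.0]
grip_width: 0.0287
tool_pos: [0.5092, 0.2599, 0.2801]
wrist_force: [1.1, 0.3, -0.9]
grip_width: 0.0285
tool_pos: [0.5082, 0.2593, 0.3596]
wrist_force: [-0.0, -0.0, -1.2]
grip_width: 0.0286
tool_pos: [0.5879, 0.1608, 0.3537]
wrist_force: [-1.0, 0.9, -2.0]
grip_width: 0.0283
tool_pos: [0.6608, 0.1572, 0.3248]
wrist_force: [-1.5, 0.0, -1.5]
grip_width: 0.0286
tool_pos: [0.6601, 0.1593, 0.3288]
wrist_force: [-0.4, -0.4, -0.9]
grip_width: 0.0283
[-0.     0.009  0.01  -0.001 -0.    -0.   ]
```

```bash
for a in 1; do
python3 -m jog '0 .12 0 0 0 0 1;0 .24 0 0 0 0 1;0 .36 0 0 0 0 1;0 .4 0 0 0 0 1'
python3 -m jog '0 .1 0 0 0 0 1;0 .2 0 0 0 0 1;0 .3 0 0 0 0 1;0 .4 0 0 0 0 1;0 .4 0 0 0 0 1'
python3 -m jog '0 0 .02 0 0 0 1;0 0 .02 0 0 0 1;0 0 .02 0 0 0 1;0 0 .02 0 0 0 1'
python3 -m jog '0 0 .015 0 0 0 1;0 0 .015 0 0 0 1;0 0 .015 0 0 0 1'
done|egrep 'pos|wid|for'; python3 -c "
from plan import *
print(rel(T(),rail(-.305,.0855)))"
```

```text
tool_pos: [0.6606, 0.1102, 0.3124]
wrist_force: [-0.9, -0.4, -1.6]
grip_width: 0.0282
tool_pos: [0.6607, 0.0649, 0.2974]
wrist_force: [-1.4, -0.9, -1.9]
grip_width: 0.0282
tool_pos: [0.6613, 0.0682, 0.2972]
wrist_force: [-0.7, -3.2, 6.1]
grip_width: 0.0284
tool_pos: [0.6614, 0.0684, 0.2971]
wrist_force: [-4.1, -7.2, 15.7]
grip_width: 0.0284
[-0.009 -0.001  0.017 -0.001 -0.002  0.   ]
```

```bash
for a in 1; do
python3 -m jog '0 0 -.025 0 0 0 1;0 0 -.03 0 0 0 .46;0 0 -.03 0 0 0 .46;0 0 -.03 0 0 0 .46;0 0 -.03 0 0 0 .46'
python3 -m jog '0 0 -.2 0 0 0 .46;0 0 -.5 0 0 0 .46;0 0 -.76 0 0 0 .46;0 0 -.76 0 0 0 .46'
python3 -m jog '0 0 0 0 0 0 .46;0 0 0 0 0 0 .46;0 0 0 0 0 0 .46;0 0 0 0 0 0 .46'
done|egrep 'pos|wid|for'
python3 - <<'E'
from plan import *
s=cam('scene'); print([(q['conf'],np.round(q['position'])) for q in r.tip_of(s,'bottle1_mid')]); save(s,'s_b2.png')
R0=T(); W1=dn([.585,.15,.365]); print('now->W1',rel(R0,W1), r.get_state()['time_s'])
E
```

```text
tool_pos: [0.6607, 0.0677, 0.2974]
wrist_force: [-0.6, -0.1, 1.3]
grip_width: 0.0486
tool_pos: [0.6619, 0.0377, 0.3907]
wrist_force: [0.8, -0.1, 2.2]
grip_width: 0.0502
tool_pos: [0.6607, 0.0394, 0.3831]
wrist_force: [0.5, -0.5, -0.2]
grip_width: 0.0501
[(0.54, array([247., 201.]))]
now->W1 [-0.63  -0.828  0.436 -0.201  0.017  0.101] 27.9333
```

```bash
cat > chk.py <<'E'
from plan import *
def chk(s=None):
    s=s or cam('scene'); hsv=cv2.cvtColor(s['color'],cv2.COLOR_RGB2HSV).astype(int)
    m=((hsv[...,0]<14)|(hsv[...,0]>174))&(hsv[...,1]>110)&(hsv[...,2]>15)&(hsv[...,2]<130)
    O2=O-[0,0,.005]
    for x in np.arange(-.022,-.31,-.044):
        u=proj(s,O2+A@np.array([x,0,-.058])).astype(int); k=m[u[1]-4:u[1]+5,u[0]-4:u[0]+5]
        print(round(x,3),u,k.mean().round(2))
    return s
if __name__=='__main__': chk()
E
python3 chk.py
```

```text
-0.022 [205 255] 0.02
-0.066 [221 252] 0.07
-0.11 [237 249] 0.0
-0.154 [254 246] 0.0
-0.198 [271 243] 0.0
-0.242 [288 240] 0.0
-0.286 [306 236] 0.0
```

```bash
for a in 1; do
python3 -m jog '-.2 -.27 .15 -.07 .005 .034 .46;-.4 -.54 .3 -.14 .01 .068 .46;-.63 -.828 .436 -.201 .017 .101 .46;-.63 -.828 .436 -.201 .017 .101 .46' 25
python3 -m jog '-.26 -.3 .1 0 0 0 .46;-.52 -.6 .2 0 0 0 .46;-.78 -.9 .3 0 0 0 .46;-.796 -1 .4 0 0 0 .46'
python3 -m jog '0 -.2 .1 0 0 0 .46;0 -.283 .3 0 0 0 .46;0 -.283 .5 0 0 0 .46;0 -.283 .5 0 0 0 .46;0 -.283 .5 0 0 0 .46'
done|egrep 'pos|wid|for'; python3 -c "
from plan import *
print(rel(T(),dn([*B[1][:2],.176])))"
```

```text
tool_pos: [0.5821, 0.1546, 0.3653]
wrist_force: [-0.0, -0.4, -0.8]
grip_width: 0.0502
tool_pos: [0.5084, 0.2852, 0.3185]
wrist_force: [0.4, 0.7, 0.2]
grip_width: 0.0502
tool_pos: [0.5153, 0.3167, 0.2572]
wrist_force: [-0.7, -0.3, 0.0]
grip_width: 0.0501
[-0.    -0.004  0.676  0.     0.001  0.   ]
```

```bash
for a in 1; do
python3 -m jog '0 0 .3 0 0 0 .46;0 0 .55 0 0 0 .46;0 0 .665 0 0 0 .46;0 0 .665 0 0 0 .46;0 0 .665 0 0 0 .46'
python3 -m jog '0 0 0 0 0 0 1;0 0 0 0 0 0 1;0 0 0 0 0 0 1;0 0 0 0 0 0 1;0 0 0 0 0 0 1'
done|egrep 'pos|wid|for'
python3 - <<'E'
import cv2
a=cv2.imread('pics/s_b2.png'); cv2.imwrite('pics/s_b2c.png',cv2.resize(a[190:290,180:380],None,fx=4,fy=4,interpolation=2))
h=cv2.cvtColor(a,cv2.COLOR_BGR2HSV)
for y in range(246,276,3): print(y,[tuple(int(q) for q in h[y,x]) for x in(197,201,205,209,217,221,225)])
E
```

```text
tool_pos: [0.5163, 0.3168, 0.1794]
wrist_force: [0.5, 0.3, 0.7]
grip_width: 0.0503
tool_pos: [0.5159, 0.3172, 0.179]
wrist_force: [-1.1, 0.3, 6.9]
grip_width: 0.0285
246 [(21, 22, 186), (18, 23, 167), (18, 23, 167), (19, 24, 169), (6, 9, 136), (120, 9, 113), (105, 7, 77)]
249 [(19, 20, 179), (8, 8, 136), (132, 12, 104), (110, 9, 83), (120, 3, 74), (105, 7, 74), (110, 10, 78)]
252 [(120, 7, 69), (120, 3, 84), (120, 4, 129), (120, 4, 127), (9, 33, 54), (8, 110, 37), (8, 113, 43)]
255 [(0, 11, 69), (120, 4, 119), (90, 2, 107), (30, 4, 72), (4, 105, 34), (11, 92, 39), (5, 74, 38)]
258 [(6, 96, 40), (4, 108, 33), (130, 10, 76), (8, 67, 46), (13, 121, 38), (6, 85, 42), (177, 72, 39)]
261 [(6, 102, 35), (5, 77, 43), (130, 10, 79), (150, 4, 61), (13, 100, 41), (8, 98, 39), (6, 85, 42)]
264 [(120, 4, 65), (12, 115, 40), (10, 24, 65), (150, 8, 67), (5, 124, 35), (6, 106, 36), (9, 66, 50)]
267 [(30, 4, 70), (6, 49, 52), (4, 51, 40), (110, 11, 70), (40, 9, 81), (40, 9, 85), (20, 10, 78)]
270 [(30, 10, 78), (30, 3, 74), (30, 7, 77), (150, 4, 72), (40, 10, 77), (30, 10, 77), (20, 10, 76)]
273 [(20, 10, 76), (30, 7, 78), (20, 10, 78), (135, 7, 74), (30, 7, 76), (30, 13, 78), (30, 7, 76)]
```

View pics/s_b2c.png

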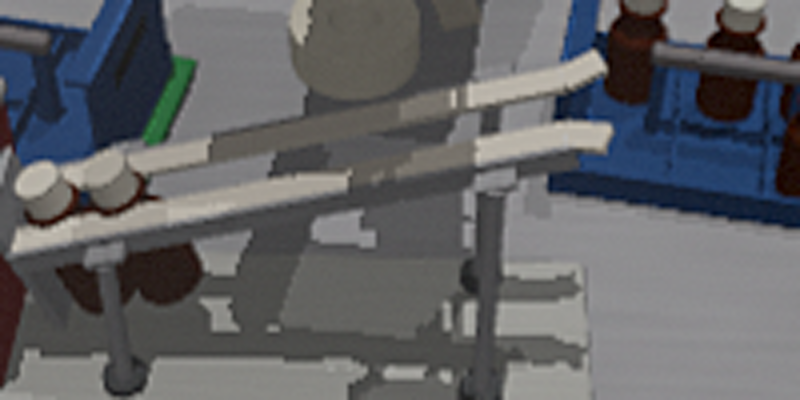

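The crop shows two bottles queued, at (45,190) and (115,180). Third bottle is gripped; carry on.

```bash
sed -i 's/-.058\]/-.072]/; s/>110)&(hsv\[...,2\]>15)&(hsv\[...,2\]<130)/>45)\&(hsv[...,2]<65)/' chk.py; for a in 1; do
python3 -m jog '0 0 -.1 0 0 0 1;0 0 -.3 0 0 0 1;0 0 -.55 0 0 0 1;0 0 -.8 0 0 0 1;0 0 -.8 0 0 0 1'
python3 -m jog '0 0 -.3 0 0 0 1;0 0 -.6 0 0 0 1;0 0 -.667 0 0 0 1;0 0 -.667 0 0 0 1'
python3 -m jog '.13 .2 0 0 0 0 1;.3 .45 0 0 0 0 1;.5 .75 0 0 0 0 1'
python3 -m jog '.13 .2 0 0 0 0 1;.276 .409 0 0 0 0 1;.276 .409 0 0 0 0 1'
python3 -m jog '.2 -.01 .08 .06 -.006 -.033 1;.4 -.03 .16 .12 -.012 -.066 1;.626 -.047 .23 .2 -.016 -.102 1;.626 -.047 .23 .2 -.016 -.102 1;.626 -.047 .23 .2 -.016 -.102 1'
python3 -m jog '0 0 0 0 0 0 1;0 0 0 0 0 0 1;0 0 0 0 0 0 1'
done|egrep 'pos|wid|for'; python3 -c "
from plan import *
print(rel(T(),rail(-.4,.0895)))"; python3 chk.py
```

```text
tool_pos: [0.5169, 0.3177, 0.2806]
wrist_force: [0.3, 0.5, 0.3]
grip_width: 0.0282
tool_pos: [0.5158, 0.3171, 0.3569]
wrist_force: [0.4, 0.2, -2.1]
grip_width: 0.0285
tool_pos: [0.5591, 0.2196, 0.3521]
wrist_force: [0.3, 0.3, -0.9]
grip_width: 0.0281
tool_pos: [0.5858, 0.162, 0.3518]
wrist_force: [0.8, 0.8, -1.4]
grip_width: 0.0286
tool_pos: [0.6596, 0.159, 0.3232]
wrist_force: [-0.0, -0.3, -0.5]
grip_width: 0.0282
tool_pos: [0.659, 0.1608, 0.327]
wrist_force: [0.1, -0.7, -1.2]
grip_width: 0.0284
[ 0.009  0.016 -0.017 -0.    -0.001  0.001]
-0.022 [207 258] 0.33
-0.066 [223 256] 0.99
-0.11 [239 253] 0.0
-0.154 [256 250] 0.0
-0.198 [273 246] 0.0
-0.242 [290 243] 0.0
-0.286 [308 240] 0.0
```

```bash
for a in 1; do
python3 -m jog '.009 .016 -.02 0 0 0 1;.009 .12 -.02 0 0 0 1;.009 .24 -.02 0 0 0 1;.009 .36 -.02 0 0 0 1;.009 .41 -.02 0 0 0 1'
python3 -m jog '0 .1 0 0 0 0 1;0 .2 0 0 0 0 1;0 .3 0 0 0 0 1;0 .4 0 0 0 0 1;0 .4 0 0 0 0 1'
python3 -m jog '0 0 .02 0 0 0 1;0 0 .02 0 0 0 1;0 0 .02 0 0 0 1;0 0 .02 0 0 0 1'
python3 -m jog '0 0 .012 0 0 0 1;0 0 .012 0 0 0 1;0 0 .012 0 0 0 1'
done|egrep 'pos|wid|for'; python3 -c "
from plan import *
print(rel(T(),rail(-.305,.0865)))"
```

```text
tool_pos: [0.6607, 0.1096, 0.3124]
wrist_force: [-0.5, 0.3, -0.2]
grip_width: 0.0281
tool_pos: [0.6608, 0.0644, 0.2976]
wrist_force: [-0.3, 0.2, -1.4]
grip_width: 0.0287
tool_pos: [0.6612, 0.0677, 0.2972]
wrist_force: [-0.5, -3.0, 6.5]
grip_width: 0.0282
tool_pos: [0.6613, 0.0678, 0.2972]
wrist_force: [-4.8, -6.7, 14.9]
grip_width: 0.0284
[-0.008 -0.006  0.011 -0.    -0.002  0.001]
```

```bash
for a in 1; do
python3 -m jog '0 0 -.025 0 0 0 1;0 0 -.027 0 0 0 .46;0 0 -.027 0 0 0 .46;0 0 -.027 0 0 0 .46;0 0 -.027 0 0 0 .46'
python3 -m jog '0 0 -.2 0 0 0 .46;0 0 -.5 0 0 0 .46;0 0 -.76 0 0 0 .46;0 0 -.76 0 0 0 .46'
python3 -m jog '-.2 -.27 .15 -.07 .005 .034 .46;-.4 -.54 .3 -.14 .01 .068 .46;-.63 -.828 .436 -.201 .017 .101 .46;-.63 -.828 .436 -.201 .017 .101 .46'
python3 -m jog '-.3 -.04 .05 0 0 0 .46;-.6 -.08 .1 0 0 0 .46;-.9 -.12 .2 0 0 0 .46;-.9 -.12 .2 0 0 0 .46'
python3 -m jog '-.3 -.04 .1 0 0 0 .46;-.55 -.08 .3 0 0 0 .46;-.55 -.08 .467 0 0 0 .46;-.55 -.08 .467 0 0 0 .46;-.55 -.08 .467 0 0 0 .46'
done|egrep 'pos|wid|for'; python3 -c "
from plan import *
print(rel(T(),dn([*B[4][:2],.179])))";python3 chk.py
```

```text
tool_pos: [0.6609, 0.0672, 0.2977]
wrist_force: [-0.3, -0.9, 0.8]
grip_width: 0.0485
tool_pos: [0.6619, 0.0374, 0.3911]
wrist_force: [-0.0, 0.6, 0.6]
grip_width: 0.0501
tool_pos: [0.5819, 0.1542, 0.3649]
wrist_force: [-0.8, 0.3, -0.7]
grip_width: 0.05
tool_pos: [0.4752, 0.1814, 0.3387]
wrist_force: [0.4, -1.6, -0.3]
grip_width: 0.0504
tool_pos: [0.4176, 0.2002, 0.2852]
wrist_force: [0.0, -0.5, 0.6]
grip_width: 0.0502
[-0.01  -0.01   0.885  0.001 -0.001  0.001]
-0.022 [207 258] 0.31
-0.066 [223 256] 0.98
-0.11 [239 253] 0.99
-0.154 [256 250] 0.0
-0.198 [273 246] 0.0
-0.242 [290 243] 0.0
-0.286 [308 240] 0.0
```

```bash
for a in 1; do
python3 -m jog '-.01 -.01 .3 0 0 0 .46;-.01 -.01 .6 0 0 0 .46;-.01 -.01 .8 0 0 0 .46;-.01 -.01 .88 0 0 0 .46;-.01 -.01 .88 0 0 0 .46'
python3 -m jog '0 0 0 0 0 0 1;0 0 0 0 0 0 1;0 0 0 0 0 0 1;0 0 0 0 0 0 1;0 0 0 0 0 0 1'
python3 -m jog '0 0 -.1 0 0 0 1;0 0 -.3 0 0 0 1;0 0 -.55 0 0 0 1;0 0 -.8 0 0 0 1;0 0 -.8 0 0 0 1'
python3 -m jog '0 0 -.3 0 0 0 1;0 0 -.6 0 0 0 1;0 0 -.667 0 0 0 1;0 0 -.667 0 0 0 1'
python3 -m jog '.2 .01 0 0 0 0 1;.45 .03 0 0 0 0 1;.75 .04 0 0 0 0 1'
python3 -m jog '.25 .01 0 0 0 0 1;.5 .03 0 0 0 0 1;.682 .037 0 0 0 0 1;.682 .037 0 0 0 0 1'
python3 -m jog '.2 -.01 .08 .06 -.006 -.033 1;.4 -.03 .16 .12 -.012 -.066 1;.626 -.047 .23 .2 -.016 -.102 1;.626 -.047 .23 .2 -.016 -.102 1;.626 -.047 .23 .2 -.016 -.102 1'
python3 -m jog '0 0 0 0 0 0 1;0 0 0 0 0 0 1;0 0 0 0 0 0 1'
done|egrep 'pos|wid|for'; python3 -c "
from plan import *
print(rel(T(),rail(-.4,.0895)))"
```

```text
tool_pos: [0.417, 0.2011, 0.1788]
wrist_force: [-0.2, 0.3, -1.0]
grip_width: 0.0503
tool_pos: [0.4171, 0.2016, 0.1808]
wrist_force: [-1.7, -0.1, 7.9]
grip_width: 0.0286
tool_pos: [0.4178, 0.2022, 0.2809]
wrist_force: [0.0, 0.2, -1.2]
grip_width: 0.0282
tool_pos: [0.4166, 0.2019, 0.3578]
wrist_force: [-0.7, 0.0, -2.6]
grip_width: 0.0284
tool_pos: [0.5041, 0.1825, 0.3542]
wrist_force: [-0.4, 0.2, -0.8]
grip_width: 0.0284
tool_pos: [0.5868, 0.1642, 0.3529]
wrist_force: [1.0, -0.3, -0.9]
grip_width: 0.0285
tool_pos: [0.6592, 0.1581, 0.3254]
wrist_force: [-0.6, 0.3, -1.0]
grip_width: 0.0282
tool_pos: [0.6587, 0.1599, 0.3292]
wrist_force: [1.0, 0.1, -1.3]
grip_width: 0.0282
[ 0.011  0.015  0.003  0.001 -0.002  0.002]
```

```bash
for a in 1; do
python3 -m jog '.011 .016 0 0 0 0 1;.011 .12 0 0 0 0 1;.011 .24 0 0 0 0 1;.011 .36 0 0 0 0 1;.011 .41 0 0 0 0 1'
python3 -m jog '0 .1 0 0 0 0 1;0 .2 0 0 0 0 1;0 .3 0 0 0 0 1;0 .4 0 0 0 0 1;0 .4 0 0 0 0 1'
python3 -m jog '0 0 .02 0 0 0 1;0 0 .02 0 0 0 1;0 0 .02 0 0 0 1;0 0 .02 0 0 0 1'
python3 -m jog '0 0 .008 0 0 0 1;0 0 .008 0 0 0 1;0 0 .008 0 0 0 1'
done|egrep 'pos|wid|for'
```

```text
tool_pos: [0.661, 0.1097, 0.3128]
wrist_force: [-0.1, -0.5, 1.3]
grip_width: 0.0279
tool_pos: [0.6613, 0.0642, 0.2981]
wrist_force: [0.2, -0.8, 0.9]
grip_width: 0.0285
tool_pos: [0.6613, 0.0663, 0.2986]
wrist_force: [-5.9, -10.1, 15.6]
grip_width: 0.0284
tool_pos: [0.6613, 0.0665, 0.2985]
wrist_force: [-9.2, -12.4, 20.2]
grip_width: 0.0283
```

```bash
for a in 1; do
python3 -m jog '0 0 -.025 0 0 0 1;0 0 -.03 0 0 0 .46;0 0 -.03 0 0 0 .46;0 0 -.03 0 0 0 .46;0 0 -.03 0 0 0 .46'
python3 -m jog '0 0 -.2 0 0 0 .46;0 0 -.5 0 0 0 .46;0 0 -.75 0 0 0 .46;0 0 -.75 0 0 0 .46'
python3 -m jog '-.2 -.27 .15 -.07 .005 .034 .46;-.4 -.54 .3 -.14 .01 .068 .46;-.63 -.828 .436 -.201 .017 .101 .46;-.63 -.828 .436 -.201 .017 .101 .46'
python3 -m jog '-.28 -.15 .05 0 0 0 .46;-.56 -.3 .1 0 0 0 .46;-.84 -.45 .2 0 0 0 .46;-.84 -.45 .2 0 0 0 .46'
python3 -m jog '-.3 -.17 .1 0 0 0 .46;-.57 -.33 .3 0 0 0 .46;-.57 -.33 .467 0 0 0 .46;-.57 -.33 .467 0 0 0 .46;-.57 -.33 .467 0 0 0 .46'
done|egrep 'pos|wid|for'; python3 -c "
from plan import *
print(rel(T(),dn([*B[2][:2],.1795])))";python3 chk.py
```

```text
tool_pos: [0.6611, 0.0669, 0.2985]
wrist_force: [0.3, 0.4, 0.3]
grip_width: 0.0485
tool_pos: [0.662, 0.0377, 0.3907]
wrist_force: [-0.2, -0.5, 0.6]
grip_width: 0.0507
tool_pos: [0.5819, 0.1543, 0.3643]
wrist_force: [-0.9, 0.2, 0.1]
grip_width: 0.0504
tool_pos: [0.4895, 0.221, 0.3385]
wrist_force: [-0.7, -0.6, 0.8]
grip_width: 0.0504
tool_pos: [0.4331, 0.2679, 0.2839]
wrist_force: [0.5, 0.9, -0.1]
grip_width: 0.0502
[-0.01  -0.018  0.87   0.002 -0.002  0.003]
-0.022 [207 258] 0.32
-0.066 [223 256] 1.0
-0.11 [239 253] 0.98
-0.154 [256 250] 0.96
-0.198 [273 246] 0.0
-0.242 [290 243] 0.0
-0.286 [308 240] 0.0
```

```bash
for a in 1; do
python3 -m jog '-.01 -.015 .3 0 0 0 .46;-.01 -.015 .6 0 0 0 .46;-.01 -.015 .8 0 0 0 .46;-.01 -.015 .87 0 0 0 .46;-.01 -.015 .87 0 0 0 .46'
python3 -m jog '0 0 0 0 0 0 1;0 0 0 0 0 0 1;0 0 0 0 0 0 1;0 0 0 0 0 0 1;0 0 0 0 0 0 1'
python3 -m jog '0 0 -.1 0 0 0 1;0 0 -.3 0 0 0 1;0 0 -.55 0 0 0 1;0 0 -.8 0 0 0 1;0 0 -.8 0 0 0 1'
python3 -m jog '0 0 -.3 0 0 0 1;0 0 -.6 0 0 0 1;0 0 -.667 0 0 0 1;0 0 -.667 0 0 0 1'
python3 -m jog '.2 .1 0 0 0 0 1;.45 .21 0 0 0 0 1;.72 .34 0 0 0 0 1'
python3 -m jog '.25 .12 0 0 0 0 1;.5 .24 0 0 0 0 1;.673 .32 0 0 0 0 1;.673 .32 0 0 0 0 1'
python3 -m jog '.2 -.01 .08 .06 -.006 -.033 1;.4 -.03 .16 .12 -.012 -.066 1;.626 -.047 .23 .2 -.016 -.102 1;.626 -.047 .23 .2 -.016 -.102 1;.626 -.047 .23 .2 -.016 -.102 1'
python3 -m jog '0 0 0 0 0 0 1;0 0 0 0 0 0 1;0 0 0 0 0 0 1'
done|egrep 'pos|wid|for'; python3 -c "
from plan import *
print(rel(T(),rail(-.4,.0905)))"
```

```text
tool_pos: [0.4332, 0.269, 0.1792]
wrist_force: [-0.0, -0.5, 1.7]
grip_width: 0.0503
tool_pos: [0.433, 0.2699, 0.181]
wrist_force: [-2.1, 0.2, 8.4]
grip_width: 0.0281
tool_pos: [0.4336, 0.2707, 0.2814]
wrist_force: [1.7, 0.4, 0.3]
grip_width: 0.0283
tool_pos: [0.4322, 0.2704, 0.3581]
wrist_force: [0.8, -0.3, -0.8]
grip_width: 0.0285
tool_pos: [0.5108, 0.2159, 0.3545]
wrist_force: [-0.5, 0.8, -0.5]
grip_width: 0.0284
tool_pos: [0.5867, 0.1631, 0.3538]
wrist_force: [0.2, -0.3, -1.5]
grip_width: 0.0283
tool_pos: [0.6595, 0.1586, 0.3261]
wrist_force: [-0.6, 1.0, -1.2]
grip_width: 0.0284
tool_pos: [0.659, 0.1603, 0.33]
wrist_force: [-0.8, -0.2, -0.9]
grip_width: 0.0283
[ 0.009  0.021  0.     0.002 -0.002  0.003]
```

```bash
for a in 1; do
python3 -m jog '.006 .02 0 0 0 0 1;.006 .12 0 0 0 0 1;.006 .24 0 0 0 0 1;.006 .36 0 0 0 0 1;.006 .41 0 0 0 0 1'
python3 -m jog '0 .1 0 0 0 0 1;0 .2 0 0 0 0 1;0 .3 0 0 0 0 1;0 .4 0 0 0 0 1;0 .4 0 0 0 0 1'
python3 -m jog '0 0 .02 0 0 0 1;0 0 .02 0 0 0 1;0 0 .02 0 0 0 1;0 0 .02 0 0 0 1'
done|egrep 'pos|wid|for'
```

```text
tool_pos: [0.6605, 0.11, 0.3134]
wrist_force: [0.5, -0.0, -1.2]
grip_width: 0.0284
tool_pos: [0.6609, 0.0646, 0.2987]
wrist_force: [-0.8, 0.5, -1.7]
grip_width: 0.0283
tool_pos: [0.6612, 0.0673, 0.2992]
wrist_force: [-5.1, -6.3, 9.5]
grip_width: 0.0285
```

Now release it and go to the last bottle (index 0).

```bash
for a in 1; do
python3 -m jog '0 0 -.015 0 0 0 1;0 0 -.02 0 0 0 .46;0 0 -.02 0 0 0 .46;0 0 -.02 0 0 0 .46;0 0 -.02 0 0 0 .46'
python3 -m jog '0 0 -.2 0 0 0 .46;0 0 -.5 0 0 0 .46;0 0 -.75 0 0 0 .46;0 0 -.75 0 0 0 .46'
python3 -m jog '-.2 -.27 .15 -.07 .005 .034 .46;-.4 -.54 .3 -.14 .01 .068 .46;-.63 -.828 .436 -.201 .017 .101 .46;-.63 -.828 .436 -.201 .017 .101 .46'
python3 -m jog '-.24 -.22 .05 0 0 0 .46;-.48 -.44 .1 0 0 0 .46;-.72 -.66 .2 0 0 0 .46;-.72 -.66 .2 0 0 0 .46'
python3 -m jog '-.24 -.22 .1 0 0 0 .46;-.48 -.44 .3 0 0 0 .46;-.712 -.64 .467 0 0 0 .46;-.712 -.64 .467 0 0 0 .46;-.712 -.64 .467 0 0 0 .46'
done|egrep 'pos|wid|for'; python3 -c "
from plan import *
print(rel(T(),dn([*B[0][:2],.1795])))";python3 chk.py
```

```text
tool_pos: [0.6609, 0.0672, 0.2996]
wrist_force: [0.7, 0.2, -1.0]
grip_width: 0.0483
tool_pos: [0.6617, 0.0382, 0.3917]
wrist_force: [1.2, -0.2, 0.6]
grip_width: 0.0505
tool_pos: [0.5815, 0.1546, 0.365]
wrist_force: [-1.0, 0.3, 0.0]
grip_width: 0.0498
tool_pos: [0.5079, 0.245, 0.3388]
wrist_force: [-0.5, -0.4, 0.2]
grip_width: 0.0503
tool_pos: [0.4383, 0.3309, 0.2826]
wrist_force: [0.5, -0.5, 0.2]
grip_width: 0.0499
[ 0.008 -0.     0.859  0.003 -0.003  0.005]
-0.022 [207 258] 0.31
-0.066 [223 256] 0.99
-0.11 [239 253] 0.98
-0.154 [256 250] 0.99
-0.198 [273 246] 0.98
-0.242 [290 243] 0.0
-0.286 [308 240] 0.0
```

```bash
for a in 1; do
python3 -m jog '.01 0 .3 0 0 0 .46;.01 0 .6 0 0 0 .46;.01 0 .8 0 0 0 .46;.01 0 .87 0 0 0 .46;.01 0 .87 0 0 0 .46'
python3 -m jog '0 0 0 0 0 0 1;0 0 0 0 0 0 1;0 0 0 0 0 0 1;0 0 0 0 0 0 1;0 0 0 0 0 0 1'
python3 -m jog '0 0 -.1 0 0 0 1;0 0 -.3 0 0 0 1;0 0 -.55 0 0 0 1;0 0 -.8 0 0 0 1;0 0 -.8 0 0 0 1'
python3 -m jog '0 0 -.3 0 0 0 1;0 0 -.6 0 0 0 1;0 0 -.667 0 0 0 1;0 0 -.667 0 0 0 1'
python3 -m jog '.18 .15 0 0 0 0 1;.4 .35 0 0 0 0 1;.7 .58 0 0 0 0 1'
python3 -m jog '.25 .2 0 0 0 0 1;.5 .4 0 0 0 0 1;.715 .586 0 0 0 0 1;.715 .586 0 0 0 0 1'
python3 -m jog '.2 -.01 .08 .06 -.006 -.033 1;.4 -.03 .16 .12 -.012 -.066 1;.626 -.047 .23 .2 -.016 -.102 1;.626 -.047 .23 .2 -.016 -.102 1;.626 -.047 .23 .2 -.016 -.102 1'
python3 -m jog '0 0 0 0 0 0 1;0 0 0 0 0 0 1;0 0 0 0 0 0 1'
done|egrep 'pos|wid|for'; python3 -c "
from plan import *
print(rel(T(),rail(-.4,.0905)))"
```

```text
tool_pos: [0.442, 0.3283, 0.1786]
wrist_force: [-1.3, 0.5, -0.2]
grip_width: 0.05
tool_pos: [0.4417, 0.3297, 0.1808]
wrist_force: [-2.5, 0.9, 6.7]
grip_width: 0.0284
tool_pos: [0.4422, 0.3308, 0.282]
wrist_force: [0.6, -0.3, 0.4]
grip_width: 0.0282
tool_pos: [0.4407, 0.3305, 0.3585]
wrist_force: [0.3, -0.4, -1.3]
grip_width: 0.0285
tool_pos: [0.5094, 0.2505, 0.3548]
wrist_force: [0.3, -0.4, -0.1]
grip_width: 0.0285
tool_pos: [0.5863, 0.1638, 0.3548]
wrist_force: [0.0, 0.8, -1.3]
grip_width: 0.0284
tool_pos: [0.6591, 0.1609, 0.3268]
wrist_force: [-0.6, -0.6, -1.9]
grip_width: 0.0282
tool_pos: [0.6584, 0.1629, 0.3306]
wrist_force: [0.6, 0.4, -1.1]
grip_width: 0.0283
[ 0.014  0.042 -0.002  0.003 -0.003  0.004]
```

```bash
for a in 1; do
python3 -m jog '.011 .04 0 0 0 0 1;.011 .14 0 0 0 0 1;.011 .26 0 0 0 0 1;.011 .38 0 0 0 0 1;.011 .43 0 0 0 0 1'
python3 -m jog '0 .1 0 0 0 0 1;0 .2 0 0 0 0 1;0 .3 0 0 0 0 1;0 .4 0 0 0 0 1;0 .4 0 0 0 0 1'
python3 -m jog '0 0 .02 0 0 0 1;0 0 .02 0 0 0 1;0 0 .02 0 0 0 1;0 0 .02 0 0 0 1'
done|egrep 'pos|wid|for'
```

```text
tool_pos: [0.6606, 0.1103, 0.3133]
wrist_force: [0.9, 0.2, -0.8]
grip_width: 0.0284
tool_pos: [0.6611, 0.0649, 0.2987]
wrist_force: [0.0, 0.6, -1.7]
grip_width: 0.0283
tool_pos: [0.6612, 0.0678, 0.2988]
wrist_force: [-5.0, -5.3, 7.4]
grip_width: 0.0283
```

```bash
for a in 1; do
python3 -m jog '0 0 -.015 0 0 0 1;0 0 -.02 0 0 0 .46;0 0 -.02 0 0 0 .46;0 0 -.02 0 0 0 .46;0 0 -.02 0 0 0 .46'
python3 -m jog '0 0 -.2 0 0 0 .46;0 0 -.5 0 0 0 .46;0 0 -.75 0 0 0 .46;0 0 -.75 0 0 0 .46'
python3 -m jog '-.2 -.27 .15 -.07 .005 .034 .46;-.4 -.54 .3 -.14 .01 .068 .46;-.63 -.828 .436 -.201 .017 .101 .46;-.63 -.828 .436 -.201 .017 .101 .46'
python3 -m jog '-.27 -.2 -.1 0 0 0 .46;-.54 -.4 -.2 0 0 0 .46;-.8 -.55 -.3 0 0 0 .46'
python3 -m jog '-.2 -.1 0 0 0 0 .46;-.31 -.21 0 0 0 0 .46;-.31 -.21 0 0 0 0 .46;-.31 -.21 0 0 0 0 .46;-.31 -.21 0 0 0 0 .46'
done|egrep 'pos|wid|for'
python3 - <<'E'
from chk import *
s=chk(); p=cam('wrist'); save(p,'w6.png'); np.save('w6P.npy',p['P'])
for q in r.tip_of(p,'tray_low_bar'): print(q['conf'],q['position'],onz(p,q['position'][::-1],.079))
print(r.get_state()['tool_rot'],r.get_state()['time_s'])
E
```

```text
tool_pos: [0.6612, 0.0675, 0.2997]
wrist_force: [-0.6, -0.3, -0.2]
grip_width: 0.0488
tool_pos: [0.6618, 0.0386, 0.3918]
wrist_force: [1.0, -0.2, 0.5]
grip_width: 0.0503
tool_pos: [0.5815, 0.1549, 0.3648]
wrist_force: [0.1, 0.5, 0.5]
grip_width: 0.0501
tool_pos: [0.4983, 0.2316, 0.4001]
wrist_force: [0.2, -0.4, -0.2]
grip_width: 0.05
tool_pos: [0.4673, 0.2604, 0.3996]
wrist_force: [0.6, -0.1, -0.7]
grip_width: 0.0499
-0.022 [207 258] 0.31
-0.066 [223 256] 0.99
-0.11 [239 253] 1.0
-0.154 [256 250] 0.95
-0.198 [273 246] 0.95
-0.242 [290 243] 0.95
-0.286 [308 240] 0.0
0.71 [175.2, 277.8] [0.47  0.266 0.079]
[ 3.136 -0.008 -0.155] 53.0833
```

View pics/w6.png

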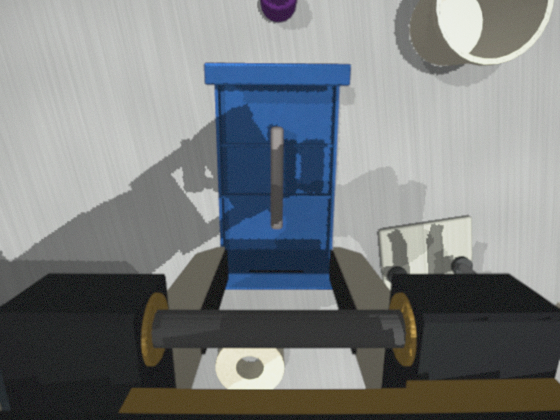

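The picture shows the empty tray with its bar at (277,178), parallel to the fingers. The brown check finds the queue down to −0.242 m, so all six bottles are queued. I'll grip the tray.

```bash
python3 -c "
from plan import *
print(rel(T(),dn([.470,.2635,.143],-.155)))"
```

```text
[-0.001 -0.043  2.138  0.003 -0.005 -0.   ]
```

```bash
for a in 1; do
python3 -m jog '0 -.02 .3 .003 -.005 0 .46;0 -.04 .6 .003 -.005 0 .46;0 -.04 .9 .003 -.005 0 .46' 50
python3 -m jog '0 0 .3 0 0 0 .46;0 0 .6 0 0 0 .46;0 0 .8 0 0 0 .46;0 0 .8 0 0 0 .46'
python3 -m jog '0 0 .2 0 0 0 .46;0 0 .35 0 0 0 .46;0 0 .435 0 0 0 .46;0 0 .435 0 0 0 .46;0 0 .435 0 0 0 .46'
python3 -m jog '0 0 0 0 0 0 1;0 0 0 0 0 0 1;0 0 0 0 0 0 1;0 0 0 0 0 0 1;0 0 0 0 0 0 1'
python3 -m jog '0 0 0 0 0 0 1;0 0 0 0 0 0 1;0 0 0 0 0 0 1'
done|egrep 'pos|wid|for'
```

```text
tool_pos: [0.4689, 0.2644, 0.2906]
wrist_force: [2.1, -0.1, -0.6]
grip_width: 0.0502
tool_pos: [0.467, 0.2633, 0.1912]
wrist_force: [-0.6, -0.1, -0.2]
grip_width: 0.0503
tool_pos: [0.4691, 0.2647, 0.1446]
wrist_force: [0.1, -0.0, -0.1]
grip_width: 0.0498
tool_pos: [0.4685, 0.2648, 0.144]
wrist_force: [-0.1, -0.2, -0.6]
grip_width: 0.0212
tool_pos: [0.4685, 0.2648, 0.1438]
wrist_force: [-1.0, -0.5, 1.6]
grip_width: 0.0133
```

```bash
for a in 1; do
python3 -m jog '0 0 -.1 0 0 0 1;0 0 -.3 0 0 0 1;0 0 -.5 0 0 0 1;0 0 -.75 0 0 0 1;0 0 -1 0 0 0 1'
python3 -m jog '0 0 -.25 0 0 0 1;0 0 -.5 0 0 0 1;0 0 -.75 0 0 0 1;0 0 -1 0 0 0 1'
python3 -m jog '0 0 -.25 0 0 0 1;0 0 -.5 0 0 0 1;0 0 -.6 0 0 0 1;0 0 -.6 0 0 0 1;0 0 -.6 0 0 0 1'
done|egrep 'pos|wid|for'
python3 - <<'E'
from plan import *
t=cam('top');s=cam('scene'); save(t,'top3.png'); save(s,'s3.png')
for n,p in(('t',t),('s',s)):
  for q in r.tip_of(p,'tray_top_bar')+r.tip_of(p,'tray_low_bar'): print(n,q['conf'],q['position'],onz(p,q['position'][::-1],.091))
  for q in r.regions_of(p,'tray_top_bar')+r.regions_of(p,'board_top'): print(n,q['conf'],q['box'])
E
python3 -c "
import cv2,numpy as np
a=cv2.imread('pics/top3.png')[190:290,300:420];cv2.imwrite('pics/top3c.png',cv2.resize(a,None,fx=6,fy=6,interpolation=2))"
```

```text
tool_pos: [0.4677, 0.2645, 0.265]
wrist_force: [0.0, 0.4, -3.7]
grip_width: 0.0136
tool_pos: [0.4675, 0.2645, 0.3855]
wrist_force: [1.0, 0.2, -4.1]
grip_width: 0.014
tool_pos: [0.4678, 0.2647, 0.4554]
wrist_force: [0.6, -0.8, -3.9]
grip_width: 0.0136
t 0.67 [239.5, 363.9] [ 0.469 -0.271  0.091]
t 0.72 [229.4, 179.2] [0.484 0.332 0.091]
t 0.78 [325.2, 208.7, 405.8, 267.1]
t 0.78 [317.1, 206.5, 398.9, 269.3]
s 0.84 [200.6, 174.1] [ 0.487 -0.271  0.091]
s 0.55 [105.5, 383.8] [-0.077  0.397  0.091]
s 0.88 [119.9, 167.0, 221.6, 230.2]
s 0.58 [125.2, 204.5, 229.9, 238.1]
```

View pics/top3c.png

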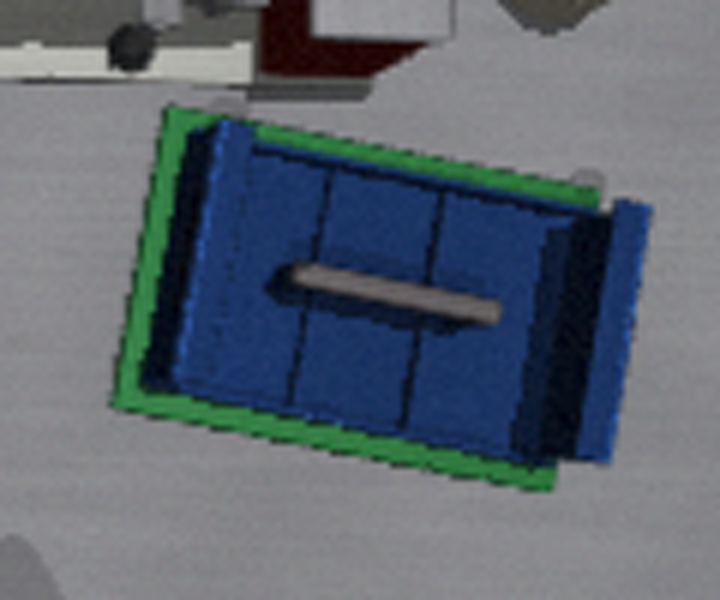

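The crop shows the first tray sitting centred on the board, with its bar from (300,270) to (500,312). I'll compare that with where it should project.

Run:
```python
from plan import *
t=cam('top');s=cam('scene')
yaw=-.174;c=np.array([.4705,-.2727,0]);ex=np.array([np.cos(yaw),np.sin(yaw),0]);ey=np.array([-np.sin(yaw),np.cos(yaw),0])
for n,q in(('barA',(0,.045,.098)),('barB',(0,-.045,.098)),('wall +y out -x',(-.075,.118,.13)),('wall +y out +x',(.075,.118,.13)),('-y out +x',(.075,-.118,.13)),('-y out -x',(-.075,-.118,.13))):
    X=c+ex*q[0]+ey*q[1]+[0,0,q[2]]; print(n,(proj(t,X)-[300,190])*6, proj(s,X))
print('c',onz(t,(366.7,238.5),.098)); 
print('A,B',onz(t,(300+300/6,190+270/6),.098),onz(t,(300+500/6,190+312/6),.098))
print(rel(T(),dn([.4705,-.2727,.455],-.174)))
```

```text
barA [308.725 276.583] [189.273 197.209]
barB [471.006 310.1  ] [159.447 192.605]
wall +y out -x [160.192 385.615] [221.43  175.471]
wall +y out +x [212.436 108.365] [203.499 210.872]
-y out +x [646.062 197.796] [120.4   197.631]
-y out -x [600.291 476.645] [145.007 164.541]
c [ 0.472 -0.278  0.098]
A,B [ 0.482 -0.224  0.098] [ 0.462 -0.333  0.098]
[ 0.707  4.424  0.007  0.    -0.     0.013]
```

```bash
for a in 1; do
python3 -m jog '.02 .14 0 0 0 .013 1;.06 .36 0 0 0 .013 1;.1 .6 0 0 0 .013 1;.141 .885 0 0 0 .013 1'
python3 -m jog '.05 .29 0 0 0 0 1;.1 .59 0 0 0 0 1;.146 .885 0 0 0 0 1'
python3 -m jog '.05 .29 0 0 0 0 1;.1 .59 0 0 0 0 1;.146 .885 0 0 0 0 1'
python3 -m jog '.05 .29 0 0 0 0 1;.1 .59 0 0 0 0 1;.146 .885 0 0 0 0 1'
python3 -m jog '.05 .29 0 0 0 0 1;.09 .55 0 0 0 0 1;.12 .75 0 0 0 0 1;.146 .885 0 0 0 0 1;.146 .885 0 0 0 0 1'
python3 -m jog '0 0 .33 0 0 0 1;0 0 .66 0 0 0 1;0 0 .9 0 0 0 1;0 0 .9 0 0 0 1;0 0 .9 0 0 0 1'
done|egrep 'pos|wid|for'
python3 - <<'E'
from plan import *
print(rel(T(),dn([.4705,-.2727,.273],-.174)))
s=cam('scene'); save(s,'s4.png')
for q in r.tip_of(s,'tray_top_bar')+r.tip_of(s,'tray_low_bar'): print(q['conf'],q['position'])
for q in r.regions_of(s,'board_top')[:2]: print(q['conf'],q['box'])
E
python3 -c "
import cv2,numpy as np
a=cv2.imread('pics/s4.png')[90:260,80:290];cv2.imwrite('pics/s4c.png',cv2.resize(a,None,fx=3.5,fy=3.5,interpolation=2))"
```

```text
tool_pos: [0.4685, 0.1568, 0.4556]
wrist_force: [0.9, -1.5, -4.4]
grip_width: 0.0136
tool_pos: [0.467, 0.0481, 0.4559]
wrist_force: [1.7, 0.3, -4.9]
grip_width: 0.0135
tool_pos: [0.4658, -0.0596, 0.456]
wrist_force: [1.3, 0.9, -2.7]
grip_width: 0.0136
tool_pos: [0.4646, -0.1673, 0.456]
wrist_force: [0.1, 0.1, -3.6]
grip_width: 0.0137
tool_pos: [0.4635, -0.2759, 0.4554]
wrist_force: [-1.1, 0.4, -3.9]
grip_width: 0.0132
tool_pos: [0.4639, -0.2727, 0.348]
wrist_force: [0.5, -0.0, -2.7]
grip_width: 0.0134
[ 0.055 -0.01   0.625 -0.     0.001 -0.   ]
0.95 [197.4, 175.0]
0.41 [203.1, 270.1]
0.68 [136.5, 160.2]
0.72 [123.6, 204.9, 227.6, 237.8]
```

View pics/s4c.png

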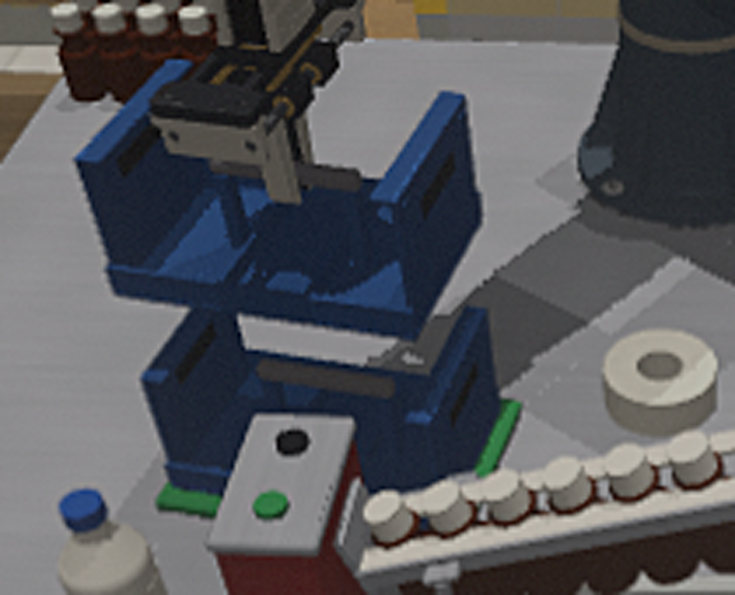

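The crop shows six caps queued at (390–690,450–520). The lower tray's bar is at (325,378), within about 1 px of the prediction, and the held tray hangs level above it. I'll correct x and lower.

```bash
for a in 1; do
python3 -m jog '.055 -.005 .15 0 0 0 1;.055 -.005 .3 0 0 0 1;.055 -.005 .45 0 0 0 1;.055 -.005 .5 0 0 0 1;.055 -.005 .5 0 0 0 1'
python3 -m jog '0 0 .04 0 0 0 1;0 0 .07 0 0 0 1;0 0 .09 0 0 0 1;0 0 .09 0 0 0 1'
python3 -m jog '0 0 .015 0 0 0 1;0 0 .03 0 0 0 1;0 0 .03 0 0 0 1'
done|egrep 'pos|wid|for'
```

```text
tool_pos: [0.4704, -0.2737, 0.2878]
wrist_force: [0.3, -0.4, -3.9]
grip_width: 0.0137
tool_pos: [0.4705, -0.2738, 0.2772]
wrist_force: [-0.1, 0.8, -3.6]
grip_width: 0.0134
tool_pos: [0.4706, -0.2739, 0.2738]
wrist_force: [-0.0, 0.7, -1.1]
grip_width: 0.0135
```

```bash
for a in 1; do
python3 -m jog '0 0 .01 0 0 0 1;0 0 .01 0 0 0 1;0 0 .01 0 0 0 1'
python3 -m jog '0 0 0 0 0 0 .46;0 0 0 0 0 0 .46;0 0 0 0 0 0 .46;0 0 0 0 0 0 .46'
python3 -m jog '0 0 -.1 0 0 0 .46;0 0 -.3 0 0 0 .46;0 0 -.6 0 0 0 .46;0 0 -1 0 0 0 .46'
python3 -m jog '0 0 -.3 0 0 0 .46;0 0 -.6 0 0 0 .46;0 0 -.6 0 0 0 .46;0 0 -.6 0 0 0 .46;0 0 -.6 0 0 0 .46'
done|egrep 'pos|wid|for'
python3 - <<'E'
from chk import *
s=chk(); save(s,'s5.png')
for q in r.tip_of(s,'tray_low_bar'): print(q['conf'],q['position'],onz(s,q['position'][::-1],.209))
p=cam('wrist')
for q in r.tip_of(p,'tray_low_bar'): print('w',q['conf'],onz(p,q['position'][::-1],.209))
print(r.get_state()['time_s'])
cv2.imwrite('pics/s5c.png',cv2.resize(s['color'][90:260,80:290],None,fx=3.5,fy=3.5,interpolation=2)[:,:,::-1])
E
```

```text
tool_pos: [0.4706, -0.2739, 0.2737]
wrist_force: [-5.7, 3.0, 10.6]
grip_width: 0.0135
tool_pos: [0.4706, -0.2739, 0.2723]
wrist_force: [-0.5, -1.0, 0.5]
grip_width: 0.0355
tool_pos: [0.4699, -0.2734, 0.3859]
wrist_force: [-0.4, -0.5, -0.6]
grip_width: 0.0499
tool_pos: [0.4702, -0.2736, 0.4571]
wrist_force: [-0.0, -0.3, -0.0]
grip_width: 0.0503
-0.022 [207 258] 0.32
-0.066 [223 256] 0.99
-0.11 [239 253] 1.0
-0.154 [256 250] 0.99
-0.198 [273 246] 0.94
-0.242 [290 243] 0.99
-0.286 [308 240] 0.0
0.67 [161.9, 165.6] [ 0.464 -0.279  0.209]
w 0.79 [ 0.471 -0.275  0.209]
61.1667
```

View pics/s5c.png

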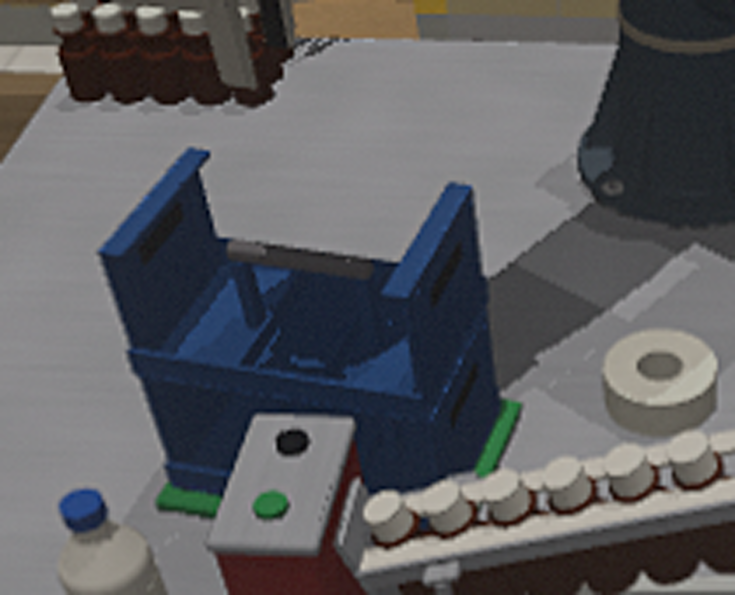

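The crop shows the second tray seated squarely on the first at (300,300), with six caps in the queue and the arm clear of everything. I'm handing in.

```bash
python3 -c "
from workcell import r
print(r.hand_in())"
```

```text
the job is handed in; nothing more can be done
None
```

The job is done and handed in at about 61 s of the 210 s allowed; no verdict was reported. I set the empty top tray on the green board, hung all six bottles on the rails one by one, and stacked the emptied tray on the first.

**Bottles:** The last scene picture shows six caps in the queue. The colour check found a bottle at five of the six queue places. It was weak (0.32) at the place nearest the stop, probably because a rail post hides that bottle; the picture shows a cap there.

**Trays:** The wrist camera put the upper tray's bar at (0.471, −0.275). I released the first tray at (0.4705, −0.2727), so they agree to about 3 mm. The scene camera's network read (0.464, −0.279), about 8 mm off, which is within its usual scatter. The upper tray touched down at the expected height, and the picture shows it seated squarely.

**Rails:** My first fit of the rail height was about 6 mm too high. I found this by feeling for contact with the first bottle and used the corrected height for the others. The largest contact force was about 25 N.

**Disturbances and bystanders:** I noticed no loss of grip and no shift of the board. In the pictures I saw no sign that the pail, label roll or sanitiser bottle had been moved, but I did not measure their positions at the end.

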